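Slide test of footed lamp housings on the tilted plate

TASK

Find out which of the three bare metal lamp housings have slippery feet: one at a time, stand a housing on its feet on the upper half of the tilted white test plate (above the black line), let go and see what it does. If it slides, leave it at the foot of the plate where it comes to rest; if it stays put, stand it upright in the black tray; only then test the next one. Leave the lens, the ring light and the screwdriver where they are.

Things in the scene. Friction and masses are not known exactly. Their poses are not given: they have to be found in the camera images.
- block_1: bare grey metal lamp housing: box 60 mm (its x) x 44 mm (its y) x 34 mm on four round feet 5 mm high, so its sides run from 5 to 39 mm; round black lens collar 36 mm across on top, 54 mm high over all; 0.18 to 0.35 kg. Origin: centre, at the soles of the feet; z up. All three look the same; some have slippery feet, some grippy: only the plate tells.
- block_2: bare grey metal lamp housing: box 60 mm (its x) x 44 mm (its y) x 34 mm on four round feet 5 mm high, so its sides run from 5 to 39 mm; round black lens collar 36 mm across on top, 54 mm high over all; 0.18 to 0.35 kg. Origin: centre, at the soles of the feet; z up. All three look the same; some have slippery feet, some grippy: only the plate tells.
- block_3: bare grey metal lamp housing: box 60 mm (its x) x 44 mm (its y) x 34 mm on four round feet 5 mm high, so its sides run from 5 to 39 mm; round black lens collar 36 mm across on top, 54 mm high over all; 0.18 to 0.35 kg. Origin: centre, at the soles of the feet; z up. All three look the same; some have slippery feet, some grippy: only the plate tells.
- ramp: fixed white-faced plate on screw feet, 150 mm wide (its x), 340 mm long, tilted 20 degrees, rising toward its +y. Origin: on the table under the plate's middle; z up. Lips along the long sides, 6 mm above the face, 134 mm apart; a black line across the middle parts upper and lower half. A stop bar 32 mm high closes the foot; sliding housings end there, one behind or beside the other.
- ramp_middle (a point): point on the white face at the middle of the plate, on the black line, 84 mm above the table
- ramp_start (a point): point on the white face, on its centre line, 110 mm up the slope from the black line (60 mm below the upper edge), 121.5 mm above the table: a good place for the test. A slippery housing let go here is more than 40 mm away within 0.7 s and at rest at the foot within 1.5 s; a grippy one stays where it is put.
- ramp_foot (a point): point on the white face at the foot, on the centre line, at the inner side of the stop bar, 170 mm down the slope from the black line
- tray: fixed black open tray, 130 mm (its own x) by 220 mm (its own y) by 22 mm high, walls 4 mm, floor 4 mm thick. Origin: centre of its underside; z up.
- lens: bystander: black camera lens standing upright, 48 mm across, 58 mm high. Origin: centre of its underside
- ring_light: bystander: dark ring light lying flat, 76 mm across, 44 mm hole, 20 mm high. Origin: centre of its underside
- screwdriver: bystander: screwdriver with a grey handle, 200 mm long, lying on the table along its own x. Origin: middle of its underside
There are look-alikes about, which are no part of the job. Leave any turquoise look-alike of the block_1 alone.

How it is judged:
On the way, in this order (a step that is already met when the one before it is completed fails the run):
1. a first housing stands on the upper half of the plate, let go (((contact force between block_1 and ramp above 0.2 N and angle between block_1's own z axis and vertical below 0.5 rad and contact force between block_1 and the fingers below 0.5 N and y of block_1 in the frame of ramp above 0 m) or (contact force between block_2 and ramp above 0.2 N and angle between block_2's own z axis and vertical below 0.5 rad and contact force between block_2 and the fingers below 0.5 N and y of block_2 in the frame of ramp above 0 m) or (contact force between block_3 and ramp above 0.2 N and angle between block_3's own z axis and vertical below 0.5 rad and contact force between block_3 and the fingers below 0.5 N and y of block_3 in the frame of ramp above 0 m))), for 0.05 s.
2. it is where it belongs: at rest in the lower half if it slid, in the tray if it stayed (((contact force between block_1 and ramp above 0.2 N and angle between block_1's own z axis and vertical below 0.5 rad and contact force between block_1 and the fingers below 0.5 N and y of block_1 in the frame of ramp below -0.03 m and height (world z) of block_1 above 0.02 m and linear speed of block_1 below 0.03 m/s) or (x of block_2 in the frame of tray between -0.065 and 0.065 m and y of block_2 in the frame of tray between -0.11 and 0.11 m and height (world z) of block_2 below 0.012 m and angle between block_2's own z axis and vertical below 0.15 rad and linear speed of block_2 below 0.03 m/s and contact force between block_2 and the fingers below 0.5 N) or (contact force between block_3 and ramp above 0.2 N and angle between block_3's own z axis and vertical below 0.5 rad and contact force between block_3 and the fingers below 0.5 N and y of block_3 in the frame of ramp below -0.03 m and height (world z) of block_3 above 0.02 m and linear speed of block_3 below 0.03 m/s))), for 0.1 s.
3. with that one put away, a second housing stands on the upper half of the plate, let go ((((contact force between block_1 and ramp above 0.2 N and angle between block_1's own z axis and vertical below 0.5 rad and contact force between block_1 and the fingers below 0.5 N and y of block_1 in the frame of ramp above 0 m) and ((x of block_2 in the frame of tray between -0.065 and 0.065 m and y of block_2 in the frame of tray between -0.11 and 0.11 m and height (world z) of block_2 below 0.012 m and angle between block_2's own z axis and vertical below 0.15 rad and linear speed of block_2 below 0.03 m/s and contact force between block_2 and the fingers below 0.5 N) or (contact force between block_3 and ramp above 0.2 N and angle between block_3's own z axis and vertical below 0.5 rad and contact force between block_3 and the fingers below 0.5 N and y of block_3 in the frame of ramp below -0.03 m and height (world z) of block_3 above 0.02 m and linear speed of block_3 below 0.03 m/s))) or ((contact force between block_2 and ramp above 0.2 N and angle between block_2's own z axis and vertical below 0.5 rad and contact force between block_2 and the fingers below 0.5 N and y of block_2 in the frame of ramp above 0 m) and ((contact force between block_1 and ramp above 0.2 N and angle between block_1's own z axis and vertical below 0.5 rad and contact force between block_1 and the fingers below 0.5 N and y of block_1 in the frame of ramp below -0.03 m and height (world z) of block_1 above 0.02 m and linear speed of block_1 below 0.03 m/s) or (contact force between block_3 and ramp above 0.2 N and angle between block_3's own z axis and vertical below 0.5 rad and contact force between block_3 and the fingers below 0.5 N and y of block_3 in the frame of ramp below -0.03 m and height (world z) of block_3 above 0.02 m and linear speed of block_3 below 0.03 m/s))) or ((contact force between block_3 and ramp above 0.2 N and angle between block_3's own z axis and vertical below 0.5 rad and contact force between block_3 and the fingers below 0.5 N and y of block_3 in the frame of ramp above 0 m) and ((contact force between block_1 and ramp above 0.2 N and angle between block_1's own z axis and vertical below 0.5 rad and contact force between block_1 and the fingers below 0.5 N and y of block_1 in the frame of ramp below -0.03 m and height (world z) of block_1 above 0.02 m and linear speed of block_1 below 0.03 m/s) or (x of block_2 in the frame of tray between -0.065 and 0.065 m and y of block_2 in the frame of tray between -0.11 and 0.11 m and height (world z) of block_2 below 0.012 m and angle between block_2's own z axis and vertical below 0.15 rad and linear speed of block_2 below 0.03 m/s and contact force between block_2 and the fingers below 0.5 N))))), for 0.05 s.
4. two housings are where they belong ((((contact force between block_1 and ramp above 0.2 N and angle between block_1's own z axis and vertical below 0.5 rad and contact force between block_1 and the fingers below 0.5 N and y of block_1 in the frame of ramp below -0.03 m and height (world z) of block_1 above 0.02 m and linear speed of block_1 below 0.03 m/s) and (x of block_2 in the frame of tray between -0.065 and 0.065 m and y of block_2 in the frame of tray between -0.11 and 0.11 m and height (world z) of block_2 below 0.012 m and angle between block_2's own z axis and vertical below 0.15 rad and linear speed of block_2 below 0.03 m/s and contact force between block_2 and the fingers below 0.5 N)) or ((contact force between block_1 and ramp above 0.2 N and angle between block_1's own z axis and vertical below 0.5 rad and contact force between block_1 and the fingers below 0.5 N and y of block_1 in the frame of ramp below -0.03 m and height (world z) of block_1 above 0.02 m and linear speed of block_1 below 0.03 m/s) and (contact force between block_3 and ramp above 0.2 N and angle between block_3's own z axis and vertical below 0.5 rad and contact force between block_3 and the fingers below 0.5 N and y of block_3 in the frame of ramp below -0.03 m and height (world z) of block_3 above 0.02 m and linear speed of block_3 below 0.03 m/s)) or ((x of block_2 in the frame of tray between -0.065 and 0.065 m and y of block_2 in the frame of tray between -0.11 and 0.11 m and height (world z) of block_2 below 0.012 m and angle between block_2's own z axis and vertical below 0.15 rad and linear speed of block_2 below 0.03 m/s and contact force between block_2 and the fingers below 0.5 N) and (contact force between block_3 and ramp above 0.2 N and angle between block_3's own z axis and vertical below 0.5 rad and contact force between block_3 and the fingers below 0.5 N and y of block_3 in the frame of ramp below -0.03 m and height (world z) of block_3 above 0.02 m and linear speed of block_3 below 0.03 m/s)))), for 0.1 s.
5. with two put away, the third housing stands on the upper half of the plate, let go ((((contact force between block_1 and ramp above 0.2 N and angle between block_1's own z axis and vertical below 0.5 rad and contact force between block_1 and the fingers below 0.5 N and y of block_1 in the frame of ramp above 0 m) and (x of block_2 in the frame of tray between -0.065 and 0.065 m and y of block_2 in the frame of tray between -0.11 and 0.11 m and height (world z) of block_2 below 0.012 m and angle between block_2's own z axis and vertical below 0.15 rad and linear speed of block_2 below 0.03 m/s and contact force between block_2 and the fingers below 0.5 N) and (contact force between block_3 and ramp above 0.2 N and angle between block_3's own z axis and vertical below 0.5 rad and contact force between block_3 and the fingers below 0.5 N and y of block_3 in the frame of ramp below -0.03 m and height (world z) of block_3 above 0.02 m and linear speed of block_3 below 0.03 m/s)) or ((contact force between block_2 and ramp above 0.2 N and angle between block_2's own z axis and vertical below 0.5 rad and contact force between block_2 and the fingers below 0.5 N and y of block_2 in the frame of ramp above 0 m) and (contact force between block_1 and ramp above 0.2 N and angle between block_1's own z axis and vertical below 0.5 rad and contact force between block_1 and the fingers below 0.5 N and y of block_1 in the frame of ramp below -0.03 m and height (world z) of block_1 above 0.02 m and linear speed of block_1 below 0.03 m/s) and (contact force between block_3 and ramp above 0.2 N and angle between block_3's own z axis and vertical below 0.5 rad and contact force between block_3 and the fingers below 0.5 N and y of block_3 in the frame of ramp below -0.03 m and height (world z) of block_3 above 0.02 m and linear speed of block_3 below 0.03 m/s)) or ((contact force between block_3 and ramp above 0.2 N and angle between block_3's own z axis and vertical below 0.5 rad and contact force between block_3 and the fingers below 0.5 N and y of block_3 in the frame of ramp above 0 m) and (contact force between block_1 and ramp above 0.2 N and angle between block_1's own z axis and vertical below 0.5 rad and contact force between block_1 and the fingers below 0.5 N and y of block_1 in the frame of ramp below -0.03 m and height (world z) of block_1 above 0.02 m and linear speed of block_1 below 0.03 m/s) and (x of block_2 in the frame of tray between -0.065 and 0.065 m and y of block_2 in the frame of tray between -0.11 and 0.11 m and height (world z) of block_2 below 0.012 m and angle between block_2's own z axis and vertical below 0.15 rad and linear speed of block_2 below 0.03 m/s and contact force between block_2 and the fingers below 0.5 N)))), for 0.05 s.
At the end, for the whole second after the job is handed in: Each housing that slides rests on its feet in the plate's lower half (origin 30 mm or more past the black line, measured level); each that stays put stands upright (within 0.15 rad) on the tray's floor; all let go and at rest (under 30 mm/s) (contact force between each of block_1, block_3 and ramp above 0.2 N and angle between each of block_1, block_3's own z axis and vertical below 0.5 rad and contact force between each of block_1, block_2, block_3 and the fingers below 0.5 N and y of each of block_1, block_3 in the frame of ramp below -0.03 m and height (world z) of each of block_1, block_3 above 0.02 m and linear speed of each of block_1, block_2, block_3 below 0.03 m/s and x of block_2 in the frame of tray between -0.065 and 0.065 m and y of block_2 in the frame of tray between -0.11 and 0.11 m and height (world z) of block_2 below 0.012 m and angle between block_2's own z axis and vertical below 0.15 rad); the robot touches nothing.
It fails at once if the lens is moved by more than 30 mm (distance of lens from where it was at the start of the episode above 0.03 m).
It fails at once if the ring light is moved by more than 30 mm (distance of ring_light from where it was at the start of the episode above 0.03 m).
It fails at once if the screwdriver is moved by more than 30 mm (distance of screwdriver from where it was at the start of the episode above 0.03 m).
It also fails if it takes over 70 s, if anything falls off the work surface, if the arm or the gripper's body presses on something with over 40 N, if the wrist force passes 120 N, or if a joint passes its speed limit or range.

ROBOT

A 7-joint arm with a two-finger parallel gripper is mounted at the origin on the work surface. World frame = base frame: x ahead of the robot, y to its left, z up, the work surface at z = 0. Lengths are in m, angles in rad, forces in N, time in s.
With the tool pointing down it reaches from about 0.425 to 0.875 m from the base axis. Payload 4.7 kg.
Tool frame: the origin (TCP) lies midway between the tips of the shut fingers; the grasp point (between the pads) lies 19 mm behind it; z points along the fingers, x is the direction in which the jaws open and shut, and the axes are right-handed (so a half turn about z gives the same grasp; the last joint's range is limited). The gripper opens to 87 mm and grips with 3 to 60 N. Pads are 19 mm wide; open, the fingers measure 117 mm over their backs; the gripper's body (75 mm by 190 mm) begins 51 mm behind the grasp point.
Start: joints at [-1.202, 0.321, -0.07, 1.45, 0.023, 1.371, -0.057], TCP at [0.226, 0.61, 0.223] pointing down, gripper open.
Joint ranges: [-2.86, 2.86], [-0.3, 2.09], [-1.38, 1.24], [0.06, 2.45], [-1.56, 4.7], [0.09, 2.05], [-2.69, 2.69]. Speed limits (rad/s): [2.57, 2.57, 3.14, 3.14, 3.14, 3.14, 3.14].

INTERFACE

Orientations are given as a rotation vector (axis times angle).
In Python, from plant import telemetry, vision, job gives the robot as it stands.
- The arm moves only by the tool send_rows, never from a script. Its argument "rows" is a list of rows, each a list of 7 numbers: the shift along the tool's x, y, z in mm, then the turn, a rotation vector about the tool's x, y, z in degrees, then the finger opening in mm, from 0 to 87. A call has 1 to 5 rows; each row is the pose to reach, as a shift and turn from the pose commanded when the call began, along the tool's axes at that moment; what a row does not reach only later rows make up. A row lasts 1/12 s, in which the tool goes at most 41.7 mm and 7.16 degrees, less where a joint would pass 70% of its speed; a pose out of reach is approached as far as the arm can. A call with a gripper value outside its range is refused whole. The fingers move at their own pace and stop on an object; "grip_force" is the grip in N (left out, the last holds). Time passes only in rows, so rows that repeat a pose let the fingers close. It gives the time, the measured TCP pose, the force and the opening at its end, in the units of the state.
- telemetry.get_obs(): the state, without advancing time (a new reading comes with each control period).
- vision.camera(name): name is "scene" or "top" or "wrist"; returns a dict with "color" (384x512x3 uint8, red, green, blue), "mtx" (3x3 intrinsics, pixels), "pose" (4x4, takes a point from camera to world coordinates). Camera axes: x right, y down, z forward; pixel columns grow to the right and rows downward; lengths in m; the calibration is good to about 2 mm. A picture is of the moment at which its call begins. There is no depth.
- job.job_done(): hands the job in, once; it reports no verdict.
The state is a dict: "clock": time; "joints": joint angles; "qvel": joint speeds; "effort": joint torques, N m; "eef_pos": TCP position; "eef_rot": TCP orientation; "wrist_force": force on the tool from outside, world axes, zero at the start; "moment": the same for the moment, N m; "finger_gap": opening from 0.0 (shut) to 1.0 (fully open).
Only numpy, scipy, OpenCV 4.12 (cv2) and the standard library are available. Lean on these libraries where they do the work, as an engineer would, in place of code of your own. Each camera call takes 0.05 s, during which the arm holds its last target.

## Working session

There is one attempt and no reset: what is moved stays moved. The work goes in short steps, Python scripts to look and compute and a tool call to move; the robot and the scene stay as the last step left them, time stands still between calls to the robot, and variables do not carry over. Pictures are saved under pics/ and viewed, and the job is handed in when it is done.

Besides the shell and the picture viewer there is one more tool, called after "Emit:" in YAML: its name, and indented under it one key for each argument. send_rows: Moves the arm, as the interface text tells. Its arguments: {"type":"object","properties":{"rows":{"type":"array","items":{"type":"array","items":{"type":"number"}}},"grip_force":{"type":"number"}},"required":["rows"]}

```bash
ls -la; mkdir -p pics
python3 - <<'E'
from plant import telemetry, vision
import cv2,numpy as np
print(telemetry.get_obs())
for n in ("scene","top"):
    c=vision.camera(n); cv2.imwrite(f"pics/{n}0.png",c["color"][:,:,::-1]); print(n,c["mtx"].round(1).tolist(),c["pose"].round(3).tolist())
E
```

```text
total 12
drwxr-xr-x  3 agent agent 4096 Dec  7 04:11 .
drwxr-xr-x 23 root  root  4096 Dec  7 04:11 ..
drwxr-xr-x  2 agent agent 4096 Dec  7 04:11 pics
{'clock': 0.0, 'joints': array([-1.20188434,  0.32184301, -0.07008359,  1.45166786,  0.02260287,
        1.37077759, -0.05689962]), 'qvel': array([ 0.00068794, -0.00027439,  0.00158456,  0.00032103,  0.00020903,
       -0.00034079, -0.00061618]), 'effort': array([ 2.67352370e-04, -4.91300690e+01, -4.04286291e-01, -3.12524450e+01,
       -6.39817631e-02,  4.40561422e-02,  1.80157290e-04]), 'eef_pos': array([0.22567805, 0.60898394, 0.22145209]), 'eef_rot': array([ 2.57761959e+00,  1.79391212e+00, -2.36704235e-03]), 'wrist_force': array([0.64795572, 1.04145379, 0.33341968]), 'moment': array([-0.02239023, -0.01373016,  0.06035139]), 'finger_gap': 0.9987904336324925}
scene [[429.5, 0.0, 256.4], [0.0, 429.5, 193.1], [0.0, 0.0, 1.0]] [[-0.109, 0.754, -0.648, 1.281], [0.994, 0.073, -0.081, 0.143], [-0.014, -0.653, -0.757, 0.937], [0.0, 0.0, 0.0, 1.0]]
top [[370.9, 0.0, 254.2], [0.0, 370.9, 191.0], [0.0, 0.0, 1.0]] [[0.006, -0.998, 0.059, 0.481], [-1.0, -0.005, 0.015, 0.017], [-0.015, -0.059, -0.998, 1.239], [0.0, 0.0, 0.0, 1.0]]
```

View pics/scene0.png

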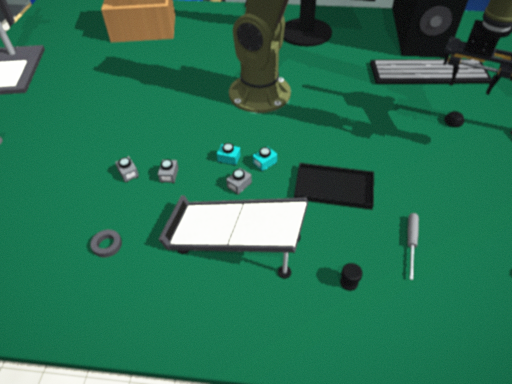

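View pics/top0.png

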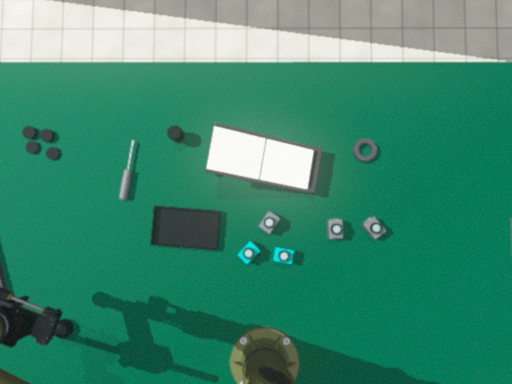

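The top view shows grey housings at (269,222), (336,229) and (375,228). The turquoise look-alikes are at (249,253) and (284,256). The plate runs from (212,150), its high end, to (315,170), its foot. The tray is at (186,228).

Run:
```python
import cv2
t=cv2.imread("pics/top0.png");s=cv2.imread("pics/scene0.png")
cv2.imwrite("pics/topc.png",cv2.resize(t[110:270,200:400],None,fx=4,fy=3.75,interpolation=cv2.INTER_CUBIC)[:600])
cv2.imwrite("pics/scenec.png",cv2.resize(s[135:285,100:300],None,fx=4,fy=4,interpolation=cv2.INTER_CUBIC))
```

```text
(no output)
```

View pics/topc.png

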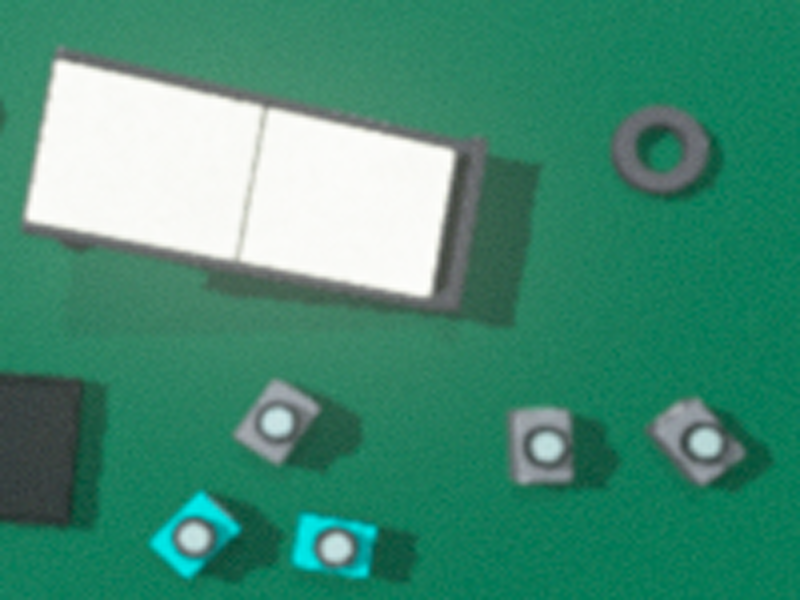

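View pics/scenec.png

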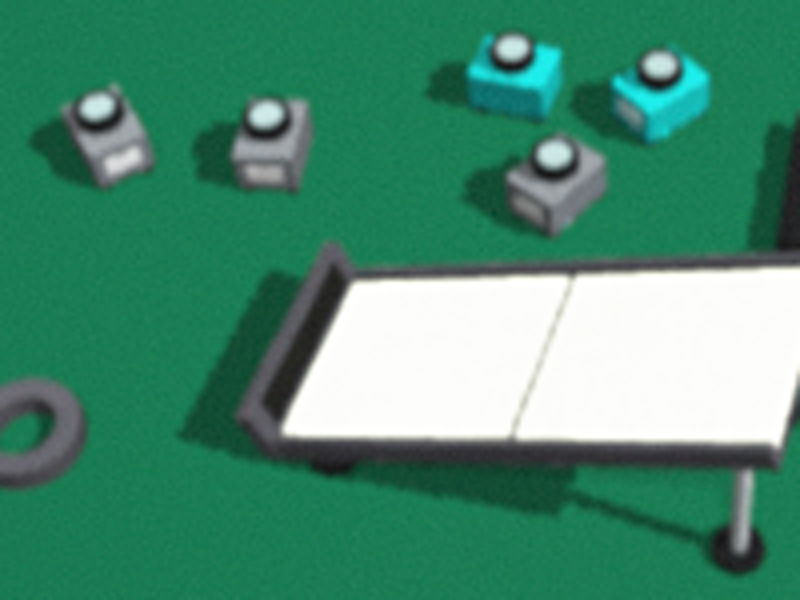

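```bash
cat > h.py <<'E'
import numpy as np,cv2
from plant import telemetry, vision
from scipy.spatial.transform import Rotation as R
def ray(c,uv):
    K=np.array(c["mtx"]);P=np.array(c["pose"])
    uv=np.atleast_2d(uv).astype(float)
    d=np.c_[(uv[:,0]-K[0,2])/K[0,0],(uv[:,1]-K[1,2])/K[1,1],np.ones(len(uv))]@P[:3,:3].T
    return P[:3,3],d
def onz(c,uv,z):
    o,d=ray(c,uv); return o+d*((z-o[2])/d[:,2])[:,None]
def proj(c,p):
    K=np.array(c["mtx"]);P=np.array(c["pose"]);p=np.atleast_2d(p)
    q=(p-P[:3,3])@P[:3,:3]; return np.c_[K[0,0]*q[:,0]/q[:,2]+K[0,2],K[1,1]*q[:,1]/q[:,2]+K[1,2]]
def tri(c1,u1,c2,u2):
    out=[]
    for a,b in zip(np.atleast_2d(u1),np.atleast_2d(u2)):
        A=[];y=[]
        for c,u in ((c1,a),(c2,b)):
            o,d=ray(c,u);d=d[0]/np.linalg.norm(d);M=np.eye(3)-np.outer(d,d);A.append(M);y.append(M@o)
        s=np.linalg.lstsq(np.vstack(A),np.hstack(y),rcond=None)[0]; out.append(s)
    return np.array(out)
def tcp():
    o=telemetry.get_obs(); return o,np.array(o["eef_pos"]),R.from_rotvec(o["eef_rot"])
def shift(p,Rt,unwrap=True):
    """tool-frame shift mm and rotvec deg to reach pos p, Rotation Rt"""
    o,x,r=tcp(); d=r.inv().apply(np.array(p)-x)*1000; v=(r.inv()*Rt).as_rotvec(degrees=True)
    return d,v
E
python3 - <<'E'
from h import *
cs=vision.camera("scene");ct=vision.camera("top")
def blobs(m,amin,amax):
    n,l,s,c=cv2.connectedComponentsWithStats(m.astype(np.uint8)); return [(s[i,4],c[i].round(1).tolist(),s[i,:4].tolist()) for i in range(1,n) if amin<s[i,4]<amax]
for c in (cs,ct):
    im=c["color"].astype(int); mn=im.min(2)
    print("bright",blobs(mn>165,12,200)); 
    m=(mn>200).astype(np.uint8)
    n,l,s,_=cv2.connectedComponentsWithStats(m)
    for i in range(1,n):
        if 1000<s[i,4]<8000:
            cn=cv2.findContours((l==i).astype(np.uint8),cv2.RETR_EXTERNAL,cv2.CHAIN_APPROX_NONE)[0][0]
            print("plate",s[i].tolist(),cv2.boxPoints(cv2.minAreaRect(cn)).round(1).tolist(),cv2.approxPolyDP(cn,4,True)[:,0].tolist())
    d=(im.max(2)<70)
    print("dark",blobs(d,1500,6000))
E
```

```text
bright [(np.int32(50), [4.9, 26.2], [1, 22, 9, 9]), (np.int32(37), [8.7, 44.1], [4, 35, 10, 18]), (np.int32(23), [430.6, 61.9], [421, 61, 21, 2]), (np.int32(14), [383.5, 62.0], [377, 62, 14, 1]), (np.int32(17), [425.5, 75.5], [420, 75, 11, 2]), (np.int32(13), [281.0, 79.8], [279, 79, 5, 3]), (np.int32(24), [227.8, 146.5], [225, 145, 7, 4]), (np.int32(24), [264.8, 150.6], [262, 149, 7, 4]), (np.int32(27), [124.0, 161.0], [121, 159, 7, 5]), (np.int32(28), [166.1, 163.0], [163, 161, 7, 5]), (np.int32(31), [238.0, 173.0], [235, 171, 7, 5]), (np.int32(36), [130.3, 174.7], [126, 172, 9, 6]), (np.int32(109), [415.0, 228.6], [413, 215, 5, 28]), (np.int32(67), [411.7, 262.5], [410, 246, 4, 33])]
plate [171, 202, 135, 44, 4928] [[171.0, 202.0], [305.0, 202.0], [305.0, 245.0], [171.0, 245.0]] [[305, 202], [188, 206], [171, 242], [294, 245]]
plate [0, 363, 183, 21, 2028] [[-0.0, 363.0], [182.0, 363.0], [182.0, 383.0], [0.0, 383.0]] [[0, 363], [0, 383], [182, 383]]
dark [(np.int32(3726), [257.8, 48.6], [233, 0, 55, 105]), (np.int32(2270), [318.3, 23.6], [283, 0, 81, 47]), (np.int32(2883), [334.5, 185.5], [293, 163, 81, 46])]
bright [(np.int32(61), [123.2, 183.4], [120, 170, 7, 28]), (np.int32(37), [268.9, 222.0], [266, 219, 7, 7]), (np.int32(29), [375.9, 227.6], [373, 225, 6, 6]), (np.int32(30), [336.4, 228.6], [334, 226, 6, 6]), (np.int32(35), [248.0, 252.8], [245, 250, 7, 7]), (np.int32(32), [283.5, 255.5], [281, 253, 6, 6])]
plate [207, 126, 106, 63, 4223] [[205.39999389648438, 168.0], [214.10000610351562, 125.80000305175781], [315.29998779296875, 146.6999969482422], [306.6000061035156, 188.89999389648438]] [[214, 127], [207, 168], [307, 187], [312, 150]]
dark [(np.int32(2493), [185.0, 228.1], [151, 206, 70, 44]), (np.int32(2428), [29.0, 320.8], [0, 263, 75, 84]), (np.int32(1577), [267.4, 363.6], [244, 340, 52, 44])]
```

Run:
```python
from h import *
cs=vision.camera("scene");ct=vision.camera("top")
top=lambda x,y:((x+.5)/4-.5+200,(y+.5)/3.75-.5+110)
sc=lambda x,y:((x+.5)/4-.5+100,(y+.5)/4-.5+135)
# line ends
L1t,L2t=top(266,105),top(239,260); L1s,L2s=sc(514,438),sc(574,277)
print("line tri",tri(ct,[L1t,L2t],cs,[L1s,L2s]).round(4).tolist())
a=onz(ct,[L1t,L2t],.084); b=onz(cs,[L1s,L2s],.084); print("line84",a.round(4).tolist(),b.round(4).tolist())
u=onz(ct,[top(57,58),top(24,223)],.142);f=onz(ct,[top(457,150),top(434,297)],.026)
print("up",u.round(4).tolist(),"foot",f.round(4).tolist())
m=a.mean(0)
for n,v in (("u-f",u.mean(0)-f.mean(0)),):
    print(n,np.hypot(*v[:2]),np.degrees(np.arctan2(v[1],v[0])))
w=a[0]-a[1]; print("line dir",np.degrees(np.arctan2(w[1],w[0]))+90, np.hypot(*w[:2]))
B={"A":((268.9,222.0),(238.0,173.0)),"B":((336.4,228.6),(166.1,163.0)),"C":((375.9,227.6),(124.0,161.0)),"T1":((248,252.8),(264.8,150.6)),"T2":((283.5,255.5),(227.8,146.5))}
for k,(t,s) in B.items():
    print(k,tri(ct,t,cs,s).round(4).tolist(),onz(ct,t,.054).round(4).tolist(),onz(cs,s,.054).round(4).tolist())
im=ct["color"].astype(int)
d=(im.max(2)<70).astype(np.uint8); n,l,s,c=cv2.connectedComponentsWithStats(d)
i=[i for i in range(n) if s[i,0]==151 or abs(c[i][0]-185)<3 and s[i,4]>1500][0]
cn=cv2.findContours((l==i).astype(np.uint8),cv2.RETR_EXTERNAL,cv2.CHAIN_APPROX_NONE)[0][0]
bp=cv2.boxPoints(cv2.minAreaRect(cn)); q=onz(ct,bp,.022); print("tray",bp.tolist(),q.round(4).tolist(),q.mean(0),[np.linalg.norm(q[j]-q[j-1]) for j in range(4)])
# grey block edge orientation
g=((im.max(2)-im.min(2))<28)&(im.max(2)>75)
n,l,s,c=cv2.connectedComponentsWithStats(g.astype(np.uint8))
for i in range(1,n):
    if 80<s[i,4]<600:
        cn=cv2.findContours((l==i).astype(np.uint8),cv2.RETR_EXTERNAL,cv2.CHAIN_APPROX_NONE)[0][0]
        r=cv2.minAreaRect(cn);q=onz(ct,cv2.boxPoints(r),.039)
        e=[q[1]-q[0],q[2]-q[1]]
        print("grey",c[i].round(1),s[i,4],q.mean(0).round(3),[(np.linalg.norm(v).round(4),np.degrees(np.arctan2(v[1],v[0])).round(1)) for v in e])
```

```text
line tri [[0.7172, -0.0005, 0.0847], [0.5873, 0.0193, 0.0804]]
line84 [[0.7177, -0.0024, 0.084], [0.5872, 0.0181, 0.084]] [[0.7165, 0.0014, 0.084], [0.5901, 0.021, 0.084]]
up [[0.7433, 0.1554, 0.142], [0.6105, 0.1783, 0.142]] foot [[0.6903, -0.1606, 0.026], [0.5609, -0.1414, 0.026]]
u-f 0.3219222646922266 80.82762910072773
line dir 81.07425664423624 0.13216264175406664
A [[0.4525, -0.0129, 0.0513]] [[0.4526, -0.0129, 0.054]] [[0.4551, -0.0123, 0.054]]
B [[0.433, -0.2271, 0.0514]] [[0.4332, -0.2269, 0.054]] [[0.4355, -0.2257, 0.054]]
C [[0.4371, -0.3521, 0.0518]] [[0.4372, -0.3516, 0.054]] [[0.4392, -0.3507, 0.054]]
T1 [[0.3545, 0.0536, 0.0518]] [[0.3549, 0.0529, 0.054]] [[0.3567, 0.0544, 0.054]]
T2 [[0.3469, -0.059, 0.0514]] [[0.3473, -0.0595, 0.054]] [[0.3495, -0.0578, 0.054]]
tray [[150.55862426757812, 244.2965545654297], [153.77932739257812, 205.6482696533203], [220.81381225585938, 211.23448181152344], [217.59310913085938, 249.8827667236328]] [[0.3765, 0.373, 0.022], [0.503, 0.3653, 0.022], [0.486, 0.1441, 0.022], [0.3601, 0.1531, 0.022]] [0.43140172 0.25889174 0.022     ] [np.flo
[... 449 characters left out ...]
.float64(-33.4)), (np.float64(0.0446), np.float64(-123.3))]
grey [373.2 227.2] 281 [ 0.438 -0.348  0.039] [(np.float64(0.0492), np.float64(-50.2)), (np.float64(0.0665), np.float64(-140.5))]
grey [334.8 228.7] 260 [ 0.433 -0.224  0.039] [(np.float64(0.0481), np.float64(-89.6)), (np.float64(0.0607), np.float64(179.6))]
grey [ 25.2 302.7] 123 [0.188 0.766 0.039] [(np.float64(0.012), np.float64(-21.1)), (np.float64(0.1214), np.float64(-111.6))]
grey [246.2 338.6] 150 [0.085 0.052 0.039] [(np.float64(0.0923), np.float64(-64.4)), (np.float64(0.0424), np.float64(-153.7))]
grey [285.  340.7] 96 [ 0.08  -0.065  0.039] [(np.float64(0.0473), np.float64(-80.1)), (np.float64(0.0325), np.float64(-170.3))]
```

```bash
cat >> h.py <<'E'
def down(az):
    a=np.radians(az); x=np.array([np.cos(a),np.sin(a),0]); z=np.array([0,0,-1.]); return R.from_matrix(np.c_[x,np.cross(z,x),z])
UPAZ=81.0; MID=np.array([.653,.0085,.084])
uh=np.array([np.cos(np.radians(UPAZ)),np.sin(np.radians(UPAZ)),0]); c20,s20=np.cos(np.radians(20)),np.sin(np.radians(20))
US=uh*c20+np.array([0,0,s20]); NR=-uh*s20+np.array([0,0,c20]); RX=np.cross(US,NR)  # ramp x
def rampR(sgn=1):
    x=RX*sgn; z=-NR; return R.from_matrix(np.c_[x,np.cross(z,x),z])
def ramppos(s,h): return MID+US*s+NR*h
def go(p,Rt):
    d,v=shift(p,Rt); print("shift mm",d.round(1).tolist(),"turn deg",v.round(1).tolist())
E
python3 - <<'E'
from h import *
print(RX); go([.45,.3,.2],down(56.7)); go([.4535,-.0127,.12],down(56.7))
E
```

```text
[ 0.98768834 -0.15643447  0.        ]
shift mm [-212.2, 317.7, 22.3] turn deg [0.0, 0.0, 13.0]
shift mm [-504.1, 429.6, 102.5] turn deg [0.0, 0.0, 13.0]
```

Emit:
send_rows:
  rows:
    - [-212, 318, 22, 0, 0, 13, 70]
    - [-212, 318, 22, 0, 0, 13, 70]
    - [-212, 318, 22, 0, 0, 13, 70]
    - [-212, 318, 22, 0, 0, 13, 70]
    - [-212, 318, 22, 0, 0, 13, 70]
  grip_force: 25

```text
clock: 0.72
eef_pos: [0.3489, 0.4395, 0.2106]
eef_rot: [-2.765, -1.491, -0.001]
wrist_force: [1.0, 1.2, 0.7]
finger_gap: 0.814
```

Run:
```python
from h import *
go([.4535,-.0127,.12],down(56.7));print(telemetry.get_obs()["joints"].round(2))
```

```text
shift mm [-320.5, 335.8, 90.4] turn deg [-0.0, -0.0, -0.0]
[-1.    0.14  0.06  1.7  -0.01  1.31  0.05]
```

Emit:
send_rows:
  rows:
    - [-320, 336, 60, 0, 0, 0, 65]
    - [-320, 336, 60, 0, 0, 0, 65]
    - [-320, 336, 60, 0, 0, 0, 65]
    - [-320, 336, 60, 0, 0, 0, 65]
    - [-320, 336, 60, 0, 0, 0, 65]

```text
clock: 1.13
eef_pos: [0.3949, 0.238, 0.1838]
eef_rot: [-2.765, -1.491, -0.001]
wrist_force: [1.4, -0.1, -0.1]
finger_gap: 0.746
```

Run:
```python
from h import *
go([.4535,-.0127,.12],down(56.7))
```

```text
shift mm [-177.3, 186.7, 63.7] turn deg [0.0, -0.0, -0.0]
```

Emit:
send_rows:
  rows:
    - [-177, 187, 44, 0, 0, 0, 65]
    - [-177, 187, 44, 0, 0, 0, 65]
    - [-177, 187, 44, 0, 0, 0, 65]
    - [-177, 187, 44, 0, 0, 0, 65]
    - [-177, 187, 44, 0, 0, 0, 65]

```text
clock: 1.55
eef_pos: [0.4419, 0.0382, 0.1489]
eef_rot: [-2.765, -1.491, -0.002]
wrist_force: [0.5, 0.3, 0.8]
finger_gap: 0.75
```

Emit:
send_rows:
  rows:
    - [0, 0, 0, 0, 0, 0, 65]
    - [0, 0, 0, 0, 0, 0, 65]

```text
clock: 1.72
eef_pos: [0.4419, 0.0378, 0.1487]
eef_rot: [-2.769, -1.483, -0.0]
wrist_force: [-0.3, 0.8, 0.2]
finger_gap: 0.747
```

Run:
```python
from h import *
go([.4535,-.0127,.12],down(56.7))
c=vision.camera("wrist"); cv2.imwrite("pics/w1.png",c["color"][:,:,::-1]); print(c["pose"].round(3).tolist(), c["mtx"].round(1).tolist())
print(proj(c,[[.4535,-.0127,.054]]))
```

```text
shift mm [-35.6, 37.7, 28.7] turn deg [-0.0, -0.0, -0.4]
[[0.556, 0.804, 0.213, 0.384], [0.831, -0.537, -0.141, 0.077], [0.001, 0.256, -0.967, 0.311], [0.0, 0.0, 0.0, 1.0]] [[307.9, 0.0, 257.1], [0.0, 307.9, 186.4], [0.0, 0.0, 1.0]]
[[217.17355552 229.44675368]]
```

View pics/w1.png

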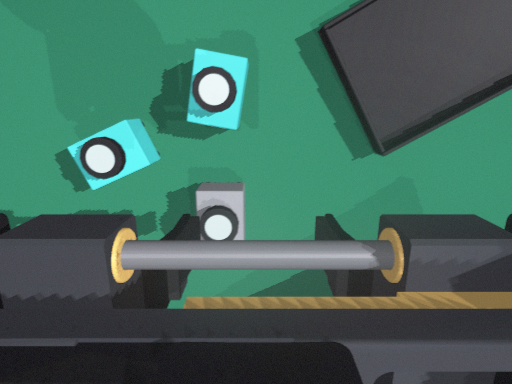

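The wrist view shows housing A's disc at (219,227), against a predicted (217,229). Its edges are parallel to the jaws, so I'll approach.

Emit:
send_rows:
  rows:
    - [-36, 38, 29, 0, 0, 0, 65]
    - [-36, 38, 60, 0, 0, 0, 65]
    - [-36, 38, 60, 0, 0, 0, 65]
    - [-36, 38, 60, 0, 0, 0, 65]
    - [-36, 38, 60, 0, 0, 0, 65]

```text
clock: 2.18
eef_pos: [0.4542, -0.009, 0.0894]
eef_rot: [-2.763, -1.494, -0.001]
wrist_force: [0.9, -0.2, 0.1]
finger_gap: 0.749
```

Run:
```python
from h import *
c=vision.camera("wrist"); cv2.imwrite("pics/w2.png",c["color"][:,:,::-1])
go([.4535,-.0127,.006],down(56.7))
```

```text
shift mm [-4.1, 1.0, 84.0] turn deg [0.1, -0.1, 0.1]
```

View pics/w2.png

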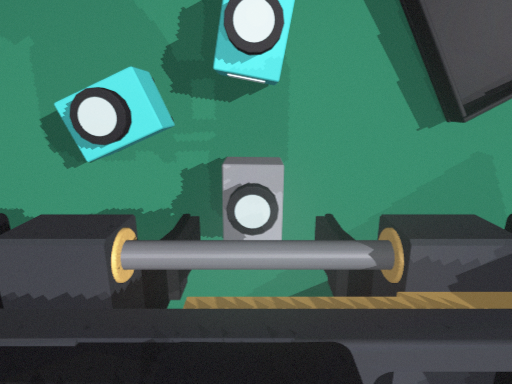

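Emit:
send_rows:
  rows:
    - [-4, 1, 30, 0, 0, 0, 65]
    - [-4, 1, 60, 0, 0, 0, 65]
    - [-4, 1, 84, 0, 0, 0, 65]
    - [-4, 1, 84, 0, 0, 0, 65]
    - [-4, 1, 84, 0, 0, 0, 65]

```text
clock: 2.65
eef_pos: [0.4526, -0.0136, 0.0053]
eef_rot: [-2.763, -1.494, 0.001]
wrist_force: [0.8, -0.2, 0.6]
finger_gap: 0.75
```

Run:
```python
from h import *
go([.4535,-.0127,.006],down(56.7))
```

```text
shift mm [1.3, 0.2, -0.7] turn deg [-0.0, 0.0, 0.1]
```

Emit:
send_rows:
  rows:
    - [1, 0, 0, 0, 0, 0, 40]
    - [1, 0, 0, 0, 0, 0, 40]
    - [1, 0, 0, 0, 0, 0, 40]
    - [1, 0, 0, 0, 0, 0, 40]
    - [1, 0, 0, 0, 0, 0, 40]
  grip_force: 30

```text
clock: 3.07
eef_pos: [0.4539, -0.0137, 0.0058]
eef_rot: [2.765, 1.491, 0.003]
wrist_force: [-1.6, 0.6, 4.9]
finger_gap: 0.505
```

Emit:
send_rows:
  rows:
    - [0, 0, -40, 0, 0, 0, 36]
    - [0, 0, -80, 0, 0, 0, 36]
    - [0, 0, -120, 0, 0, 0, 36]
    - [0, 0, -160, 0, 0, 0, 36]
    - [0, 0, -200, 0, 0, 0, 36]

```text
clock: 3.48
eef_pos: [0.4521, -0.0143, 0.2065]
eef_rot: [-2.765, -1.49, 0.0]
wrist_force: [1.7, 0.7, -3.0]
finger_gap: 0.506
```

Run:
```python
from h import *
go(ramppos(.11,.07),rampR(1)); go(ramppos(.11,.07),rampR(-1))
c=vision.camera("scene"); cv2.imwrite("pics/s3.png",c["color"][:,:,::-1])
```

```text
shift mm [201.9, 122.5, 19.1] turn deg [17.7, 11.5, 64.9]
shift mm [201.9, 122.5, 19.1] turn deg [-12.9, 19.9, -113.0]
```

View pics/s3.png

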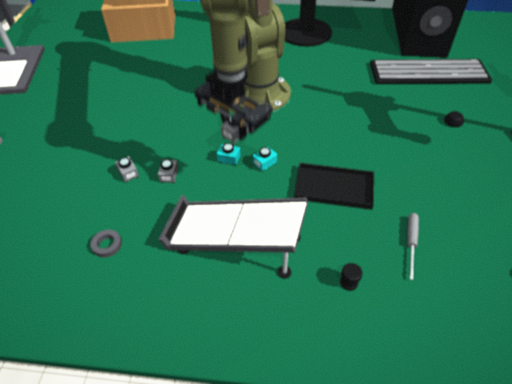

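The scene view shows housing A held at about (230,130) and lifted clear. Moving on to the plate.

Emit:
send_rows:
  rows:
    - [202, 122, 0, 17.7, 11.5, 64.9, 36]
    - [202, 122, 0, 17.7, 11.5, 64.9, 36]
    - [202, 122, 0, 17.7, 11.5, 64.9, 36]
    - [202, 122, 0, 17.7, 11.5, 64.9, 36]
    - [202, 122, 0, 17.7, 11.5, 64.9, 36]

```text
clock: 3.95
eef_pos: [0.6425, 0.0769, 0.2038]
eef_rot: [-2.895, -0.568, -0.022]
wrist_force: [-0.2, 0.3, -2.2]
finger_gap: 0.508
```

Run:
```python
from h import *
go(ramppos(.11,.05),rampR(1))
```

```text
shift mm [26.7, 0.3, 37.2] turn deg [8.4, 5.4, 30.6]
```

Emit:
send_rows:
  rows:
    - [27, 0, 37, 8.4, 5.4, 30.6, 36]
    - [27, 0, 37, 8.4, 5.4, 30.6, 36]
    - [27, 0, 37, 8.4, 5.4, 30.6, 36]
    - [27, 0, 37, 8.4, 5.4, 30.6, 36]
    - [27, 0, 37, 8.4, 5.4, 30.6, 36]

```text
clock: 4.37
eef_pos: [0.6644, 0.0912, 0.1678]
eef_rot: [-2.786, 0.223, -0.036]
wrist_force: [0.1, -1.5, -0.8]
finger_gap: 0.499
```

Run:
```python
from h import *
go(ramppos(.11,.008),rampR(1)); o,x,r=tcp();print((x-MID)@US,(x-MID)@NR,(x-MID)@RX,o["joints"].round(2))
for n in ("top","scene"):
    c=vision.camera(n)["color"][110:270,180:400] if n=="top" else vision.camera(n)["color"][130:290,110:330]
    cv2.imwrite(f"pics/{n}4.png",cv2.resize(c,None,fx=3.6,fy=3.6,interpolation=2)[:,:,::-1])
```

```text
shift mm [1.7, -3.0, 42.2] turn deg [0.1, 0.1, -0.1]
0.10710054456073063 0.0502077240456897 -0.0016486574114486178 [-0.5   0.41  0.65  1.58 -0.62  1.28  0.15]
```

View pics/top4.png

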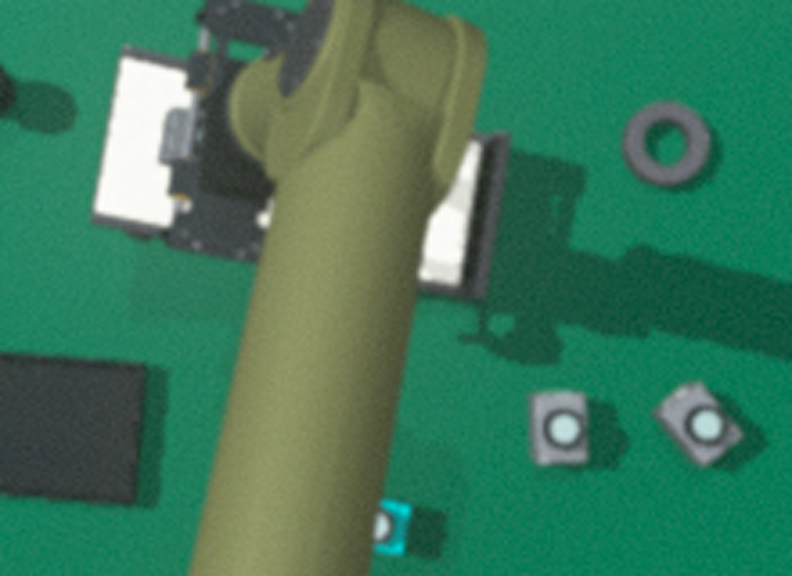

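View pics/scene4.png

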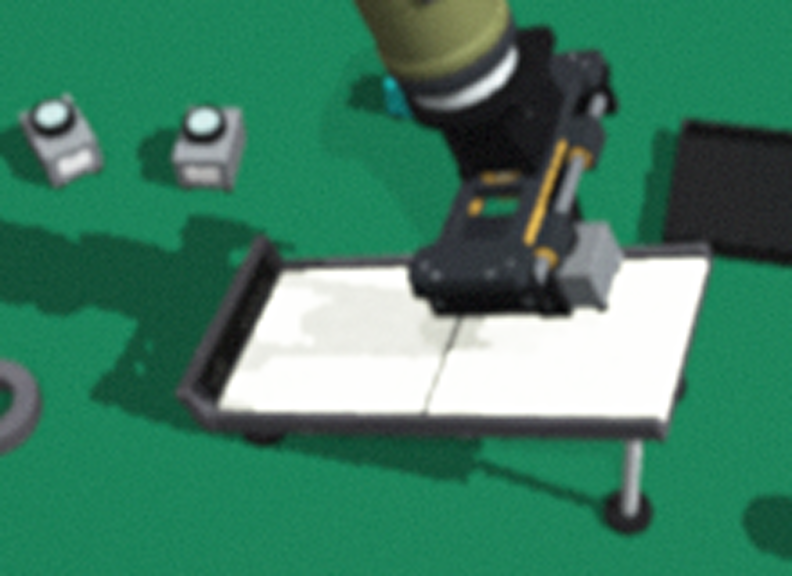

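Both views show the gripper with its housing above the upper half of the plate. Lowering now.

Emit:
send_rows:
  rows:
    - [1, -3, 20, 0, 0, 0, 36]
    - [1, -3, 36, 0, 0, 0, 36]
    - [1, -3, 38, 0, 0, 0, 36]
    - [1, -3, 39, 0, 0, 0, 36]
    - [1, -3, 40, 0, 0, 0, 36]

```text
clock: 4.88
eef_pos: [0.6685, 0.1093, 0.133]
eef_rot: [-2.787, 0.21, -0.039]
wrist_force: [0.6, -0.5, -3.0]
finger_gap: 0.505
```

Emit:
send_rows:
  rows:
    - [0, 0, 1, 0, 0, 0, 36]
    - [0, 0, 2, 0, 0, 0, 36]

```text
clock: 5.05
eef_pos: [0.6693, 0.1094, 0.1322]
eef_rot: [-2.786, 0.211, -0.041]
wrist_force: [0.5, 0.5, -1.7]
finger_gap: 0.504
```

Run:
```python
from h import *
o,x,r=tcp();print((x-MID)@US,(x-MID)@NR,(x-MID)@RX)
c=vision.camera("wrist"); cv2.imwrite("pics/w5.png",c["color"][:,:,::-1])
```

```text
0.11253008040996136 0.010359433587084172 0.00029369438994903855
```

View pics/w5.png

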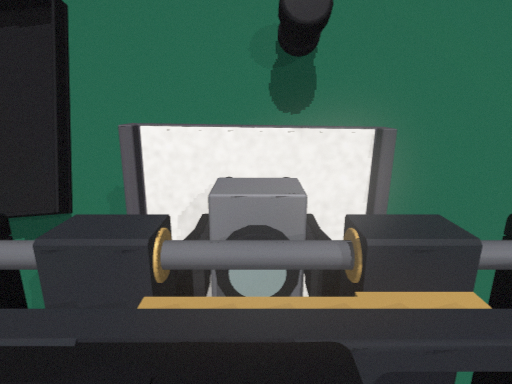

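The housing is centred between the lips and square to the plate. I'll ease it down until it touches.

Emit:
send_rows:
  rows:
    - [0, 0, 1, 0, 0, 0, 36]
    - [0, 0, 2, 0, 0, 0, 36]
    - [0, 0, 3, 0, 0, 0, 36]
    - [0, 0, 3, 0, 0, 0, 36]

```text
clock: 5.43
eef_pos: [0.6688, 0.111, 0.1285]
eef_rot: [-2.786, 0.211, -0.039]
wrist_force: [0.2, 1.1, -1.7]
finger_gap: 0.503
```

Run:
```python
from h import *
o,x,r=tcp();print((x-MID)@US,(x-MID)@NR,(x-MID)@RX,o["wrist_force"])
```

```text
0.11262487012750759 0.006330085670464002 -0.00041495790380304036 [ 0.21762165  1.11065372 -1.66507954]
```

Emit:
send_rows:
  rows:
    - [0, 0, 1, 0, 0, 0, 36]
    - [0, 0, 1, 0, 0, 0, 36]

```text
clock: 5.6
eef_pos: [0.6691, 0.1111, 0.1278]
eef_rot: [-2.786, 0.211, -0.04]
wrist_force: [-0.4, 0.3, -2.0]
finger_gap: 0.506
```

Emit:
send_rows:
  rows:
    - [0, 0, 1, 0, 0, 0, 36]
    - [0, 0, 1, 0, 0, 0, 36]

```text
clock: 5.77
eef_pos: [0.6696, 0.111, 0.1277]
eef_rot: [-2.786, 0.212, -0.042]
wrist_force: [-0.5, -2.6, 2.5]
finger_gap: 0.502
```

Contact: the vertical force went from -2 to +2.5 N. Releasing.

Emit:
send_rows:
  rows:
    - [0, 0, 0, 0, 0, 0, 66]
    - [0, 0, 0, 0, 0, 0, 66]
    - [0, 0, 0, 0, 0, 0, 66]
    - [0, 0, 0, 0, 0, 0, 66]
    - [0, 0, 0, 0, 0, 0, 66]

```text
clock: 6.18
eef_pos: [0.6689, 0.1118, 0.1266]
eef_rot: [-2.786, 0.211, -0.039]
wrist_force: [0.1, 0.4, -0.0]
finger_gap: 0.732
```

Run:
```python
from h import *
c=vision.camera("wrist"); cv2.imwrite("pics/w6.png",c["color"][:,:,::-1])
```

```text
(no output)
```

View pics/w6.png

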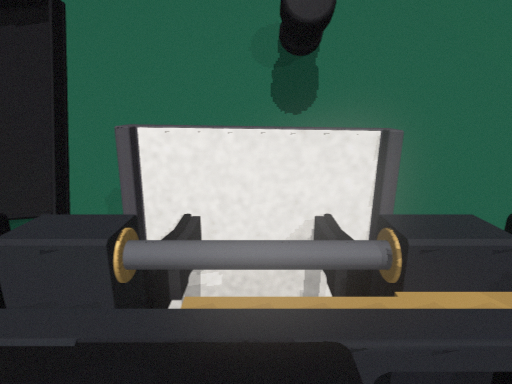

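The space between the fingers is empty, so housing A slid. Backing off along the plate's normal and checking the foot.

Emit:
send_rows:
  rows:
    - [0, 0, -40, 0, 0, 0, 66]
    - [0, 0, -80, 0, 0, 0, 66]
    - [0, 0, -120, 0, 0, 0, 66]
    - [0, 0, -120, 0, 0, 0, 66]
    - [0, 0, -120, 0, 0, 0, 66]

```text
clock: 6.65
eef_pos: [0.6643, 0.0692, 0.2429]
eef_rot: [-2.785, 0.213, -0.048]
wrist_force: [0.3, 0.0, -0.5]
finger_gap: 0.759
```

Run:
```python
from h import *
for n in ("scene",):
    c=vision.camera(n)["color"][130:290,110:330]
    cv2.imwrite(f"pics/{n}7.png",cv2.resize(c,None,fx=3.6,fy=3.6,interpolation=2)[:,:,::-1])
go([.434,-.2265,.15],down(-90)); go([.438,-.3515,.15],down(-50.4)); print(telemetry.get_obs()["joints"].round(2))
```

```text
shift mm [-181.6, 339.4, -28.0] turn deg [-16.6, 14.0, 80.4]
shift mm [-158.7, 454.9, -69.9] turn deg [-19.2, 7.1, 41.3]
[-0.48  0.36  0.68  1.49 -0.58  1.4   0.13]
```

View pics/scene7.png

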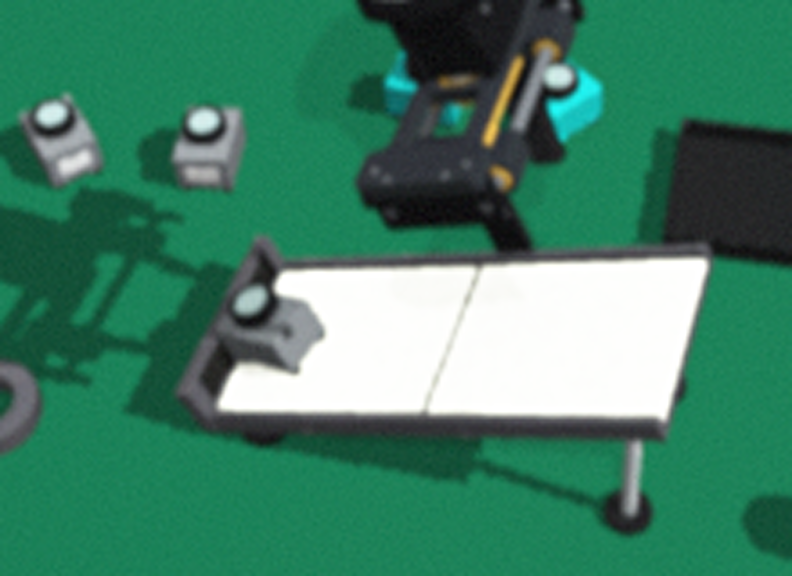

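Housing A rests upright against the stop bar, at crop (270,325). Next is housing B.

Emit:
send_rows:
  rows:
    - [-182, 339, -28, -16.6, 14, 80.4, 66]
    - [-182, 339, -28, -16.6, 14, 80.4, 66]
    - [-182, 339, -28, -16.6, 14, 80.4, 66]
    - [-182, 339, -28, -16.6, 14, 80.4, 66]
    - [-182, 339, -28, -16.6, 14, 80.4, 66]

```text
clock: 7.12
eef_pos: [0.5364, -0.0893, 0.1885]
eef_rot: [-2.719, 1.104, -0.019]
wrist_force: [0.4, -0.4, 0.8]
finger_gap: 0.761
```

Run:
```python
from h import *
go([.434,-.2265,.15],down(-90)); print(telemetry.get_obs()["joints"].round(2))
```

```text
shift mm [23.6, 173.8, 3.1] turn deg [-9.1, 8.1, 45.6]
[-0.56  0.1   0.87  1.84 -0.3   1.22 -0.36]
```

Emit:
send_rows:
  rows:
    - [24, 174, 3, -9.1, 8.1, 45.6, 66]
    - [24, 174, 3, -9.1, 8.1, 45.6, 66]
    - [24, 174, 3, -9.1, 8.1, 45.6, 66]
    - [24, 174, 3, -9.1, 8.1, 45.6, 66]
    - [24, 174, 3, -9.1, 8.1, 45.6, 66]

```text
clock: 7.53
eef_pos: [0.4313, -0.2316, 0.1493]
eef_rot: [-2.377, 1.976, -0.004]
wrist_force: [-0.5, -0.2, 0.4]
finger_gap: 0.755
```

Emit:
send_rows:
  rows:
    - [0, 0, 0, 0, 0, 0, 66]
    - [0, 0, 0, 0, 0, 0, 66]

```text
clock: 7.7
eef_pos: [0.4373, -0.2255, 0.1511]
eef_rot: [-2.391, 1.951, -0.007]
wrist_force: [0.6, 0.7, 0.7]
finger_gap: 0.756
```

Run:
```python
from h import *
go([.434,-.2265,.15],down(-90)); print(telemetry.get_obs()["joints"].round(2))
c=vision.camera("wrist"); cv2.imwrite("pics/w8.png",c["color"][:,:,::-1]);print(proj(c,[[.434,-.2265,.054]]))
```

```text
shift mm [0.3, 3.5, 0.9] turn deg [-2.4, 2.1, 11.6]
[-0.49 -0.    0.97  1.97 -0.06  1.16 -0.87]
[[261.68820934 196.55760801]]
```

View pics/w8.png

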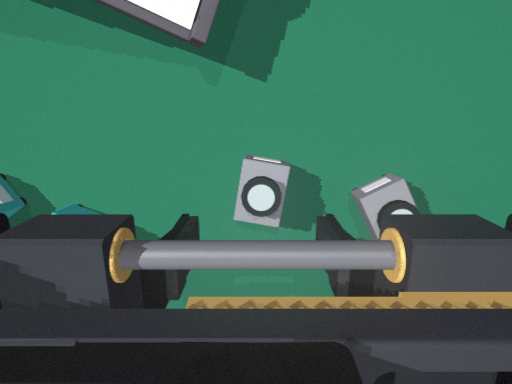

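The wrist view shows housing B's disc at (262,197), matching the predicted (262,197). The remaining tilt of about 11° is the turn still to come.

Emit:
send_rows:
  rows:
    - [0, 3, 10, -2.4, 2.1, 11.6, 66]
    - [0, 3, 20, -2.4, 2.1, 11.6, 66]
    - [0, 3, 40, -2.4, 2.1, 11.6, 66]
    - [0, 3, 60, -2.4, 2.1, 11.6, 66]
    - [0, 3, 60, -2.4, 2.1, 11.6, 66]

```text
clock: 8.17
eef_pos: [0.4354, -0.2226, 0.0887]
eef_rot: [2.219, -2.219, -0.004]
wrist_force: [-0.8, 0.7, -0.6]
finger_gap: 0.758
```

Run:
```python
from h import *
go([.434,-.2265,.006],down(-90)); print(telemetry.get_obs()["joints"].round(2))
c=vision.camera("wrist"); cv2.imwrite("pics/w9.png",c["color"][:,:,::-1]);print(proj(c,[[.434,-.2265,.054]]))
```

```text
shift mm [3.8, 1.0, 82.7] turn deg [0.3, -0.0, 0.0]
[-0.48  0.13  0.96  2.03 -0.12  1.05 -1.04]
[[263.82492184 213.03394644]]
```

View pics/w9.png

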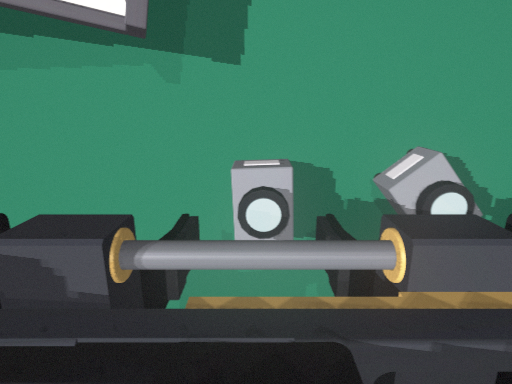

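Housing B is aligned. Descend, grip and lift.

Emit:
send_rows:
  rows:
    - [4, 1, 30, 0, 0, 0, 66]
    - [4, 1, 60, 0, 0, 0, 66]
    - [4, 1, 83, 0, 0, 0, 66]
    - [4, 1, 83, 0, 0, 0, 66]
    - [4, 1, 83, 0, 0, 0, 66]

```text
clock: 8.63
eef_pos: [0.436, -0.2295, 0.0093]
eef_rot: [2.216, -2.226, 0.003]
wrist_force: [0.8, -0.2, -0.4]
finger_gap: 0.761
```

Emit:
send_rows:
  rows:
    - [0, 0, 0, 0, 0, 0, 40]
    - [0, 0, 0, 0, 0, 0, 40]
    - [0, 0, 0, 0, 0, 0, 40]
    - [0, 0, 0, 0, 0, 0, 36]
    - [0, 0, 0, 0, 0, 0, 36]

```text
clock: 9.05
eef_pos: [0.4373, -0.2286, 0.0101]
eef_rot: [-2.214, 2.225, -0.004]
wrist_force: [-0.6, 4.3, 7.3]
finger_gap: 0.502
```

Emit:
send_rows:
  rows:
    - [0, 0, -40, 0, 0, 0, 36]
    - [0, 0, -80, 0, 0, 0, 36]
    - [0, 0, -120, 0, 0, 0, 36]
    - [0, 0, -160, 0, 0, 0, 36]
    - [0, 0, -210, 0, 0, 0, 36]

```text
clock: 9.47
eef_pos: [0.4343, -0.2297, 0.212]
eef_rot: [2.214, -2.229, 0.003]
wrist_force: [1.5, 0.8, -2.8]
finger_gap: 0.507
```

Run:
```python
from h import *
go(ramppos(.11,.08),rampR(1)); print(telemetry.get_obs()["joints"].round(2))
```

```text
shift mm [-314.9, -228.4, 15.0] turn deg [16.5, -14.3, -80.5]
[-0.58 -0.07  0.98  1.88  0.06  1.3  -1.19]
```

Housing B is held. The TCP was at z=10 mm when gripping, so I expect contact about 10 mm off the plate.

Emit:
send_rows:
  rows:
    - [-315, -228, 10, 16.5, -14.3, -80.5, 36]
    - [-315, -228, 10, 16.5, -14.3, -80.5, 36]
    - [-315, -228, 10, 16.5, -14.3, -80.5, 36]
    - [-315, -228, 10, 16.5, -14.3, -80.5, 36]
    - [-315, -228, 10, 16.5, -14.3, -80.5, 36]

```text
clock: 9.88
eef_pos: [0.5591, -0.0598, 0.2052]
eef_rot: [-2.639, 1.383, -0.022]
wrist_force: [-0.5, -0.4, -2.5]
finger_gap: 0.503
```

Run:
```python
from h import *
go(ramppos(.11,.07),rampR(1)); print(telemetry.get_obs()["joints"].round(2))
```

```text
shift mm [-58.2, -166.0, 46.9] turn deg [9.3, -8.1, -45.5]
[-0.68  0.12  0.9   1.79 -0.26  1.23 -0.67]
```

Emit:
send_rows:
  rows:
    - [-58, -166, 20, 9.3, -8.1, -45.5, 36]
    - [-58, -166, 30, 9.3, -8.1, -45.5, 36]
    - [-58, -166, 40, 9.3, -8.1, -45.5, 36]
    - [-58, -166, 47, 9.3, -8.1, -45.5, 36]
    - [-58, -166, 47, 9.3, -8.1, -45.5, 36]

```text
clock: 10.3
eef_pos: [0.6667, 0.0921, 0.1844]
eef_rot: [-2.792, 0.488, -0.031]
wrist_force: [-1.0, 0.9, -1.9]
finger_gap: 0.503
```

Emit:
send_rows:
  rows:
    - [0, 0, 0, 0, 0, 0, 36]

```text
clock: 10.38
eef_pos: [0.6659, 0.0889, 0.1834]
eef_rot: [-2.794, 0.494, -0.029]
wrist_force: [-0.3, 0.2, -3.1]
finger_gap: 0.501
```

Run:
```python
from h import *
go(ramppos(.11,.016),rampR(1)); print(telemetry.get_obs()["joints"].round(2))
```

```text
shift mm [-1.7, -1.4, 49.5] turn deg [2.4, -1.7, -10.8]
[-0.56  0.39  0.7   1.57 -0.58  1.27 -0.07]
```

Emit:
send_rows:
  rows:
    - [-2, -1, 0, 2.4, -1.7, -10.8, 36]
    - [-2, -1, 10, 2.4, -1.7, -10.8, 36]
    - [-2, -1, 30, 2.4, -1.7, -10.8, 36]
    - [-2, -1, 44, 2.4, -1.7, -10.8, 36]
    - [-2, -1, 49, 2.4, -1.7, -10.8, 36]

```text
clock: 10.8
eef_pos: [0.6662, 0.1006, 0.1375]
eef_rot: [-2.785, 0.234, -0.038]
wrist_force: [-1.3, 0.9, -3.1]
finger_gap: 0.504
```

Emit:
send_rows:
  rows:
    - [0, 0, 0, 0, 0, 0, 36]
    - [0, 0, 1, 0, 0, 0, 36]

```text
clock: 10.97
eef_pos: [0.6682, 0.1006, 0.1398]
eef_rot: [-2.784, 0.233, -0.045]
wrist_force: [-0.0, 0.5, -2.0]
finger_gap: 0.501
```

Run:
```python
from h import *
go(ramppos(.11,.010),rampR(1)); o,x,r=tcp();print((x-MID)@US,(x-MID)@NR,(x-MID)@RX)
c=vision.camera("wrist"); cv2.imwrite("pics/w10.png",c["color"][:,:,::-1])
```

```text
shift mm [-0.6, -3.2, 10.5] turn deg [0.0, -0.3, -0.5]
0.10682507577470436 0.0205279805005076 0.0005552442101532205
```

View pics/w10.png

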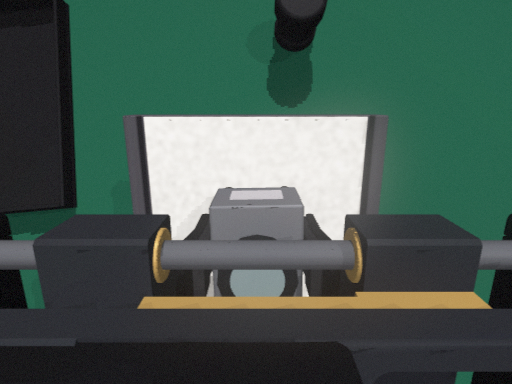

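Emit:
send_rows:
  rows:
    - [0, -2, 3, 0, 0, 0, 36]
    - [0, -2, 5, 0, 0, 0, 36]
    - [0, -2, 7, 0, 0, 0, 36]
    - [0, -2, 7, 0, 0, 0, 36]

```text
clock: 11.35
eef_pos: [0.6688, 0.1053, 0.1335]
eef_rot: [-2.784, 0.232, -0.044]
wrist_force: [-0.7, 0.9, -2.5]
finger_gap: 0.501
```

Run:
```python
from h import *
o,x,r=tcp();print((x-MID)@US,(x-MID)@NR,(x-MID)@RX)
```

```text
0.10910414618031158 0.012957090252544082 0.00046272187113644063
```

Emit:
send_rows:
  rows:
    - [0, 0, 1, 0, 0, 0, 36]
    - [0, 0, 2, 0, 0, 0, 36]
    - [0, 0, 2, 0, 0, 0, 36]

```text
clock: 11.6
eef_pos: [0.669, 0.1056, 0.1316]
eef_rot: [-2.784, 0.232, -0.044]
wrist_force: [0.2, -0.1, -3.0]
finger_gap: 0.505
```

Emit:
send_rows:
  rows:
    - [0, 0, 1, 0, 0, 0, 36]
    - [0, 0, 1, 0, 0, 0, 36]

```text
clock: 11.77
eef_pos: [0.6691, 0.1059, 0.1307]
eef_rot: [-2.784, 0.233, -0.044]
wrist_force: [0.6, 0.8, -2.1]
finger_gap: 0.504
```

Emit:
send_rows:
  rows:
    - [0, 0, 1, 0, 0, 0, 36]
    - [0, 0, 1, 0, 0, 0, 36]

```text
clock: 11.93
eef_pos: [0.6692, 0.106, 0.1305]
eef_rot: [-2.784, 0.233, -0.045]
wrist_force: [-2.3, -0.5, 0.4]
finger_gap: 0.506
```

Emit:
send_rows:
  rows:
    - [0, 0, 1, 0, 0, 0, 36]
    - [0, 0, 1, 0, 0, 0, 36]

```text
clock: 12.1
eef_pos: [0.6692, 0.106, 0.1304]
eef_rot: [-2.783, 0.233, -0.045]
wrist_force: [-3.7, -3.3, 5.7]
finger_gap: 0.509
```

Run:
```python
from h import *
o,x,r=tcp();print((x-MID)@US,(x-MID)@NR,(x-MID)@RX)
```

```text
0.10871849187277072 0.00984392102749934 0.0007513329360524519
```

In contact (5.7 N). Releasing B.

Emit:
send_rows:
  rows:
    - [0, 0, 0, 0, 0, 0, 66]
    - [0, 0, 0, 0, 0, 0, 66]
    - [0, 0, 0, 0, 0, 0, 66]
    - [0, 0, 0, 0, 0, 0, 66]
    - [0, 0, 0, 0, 0, 0, 66]

```text
clock: 12.52
eef_pos: [0.6694, 0.1069, 0.1288]
eef_rot: [-2.784, 0.232, -0.045]
wrist_force: [0.1, 0.2, 0.3]
finger_gap: 0.736
```

Run:
```python
from h import *
c=vision.camera("wrist"); cv2.imwrite("pics/w11.png",c["color"][:,:,::-1])
```

```text
(no output)
```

View pics/w11.png

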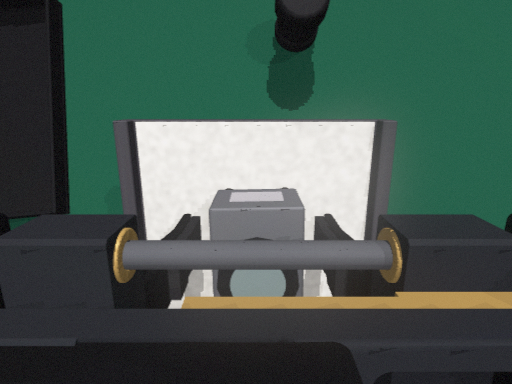

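Housing B is still there, so far. I'll wait another second to be sure.

Emit:
send_rows:
  rows:
    - [0, 0, 0, 0, 0, 0, 66]
    - [0, 0, 0, 0, 0, 0, 66]
    - [0, 0, 0, 0, 0, 0, 66]
    - [0, 0, 0, 0, 0, 0, 66]
    - [0, 0, 0, 0, 0, 0, 66]

```text
clock: 12.98
eef_pos: [0.6692, 0.1067, 0.129]
eef_rot: [-2.784, 0.232, -0.045]
wrist_force: [-0.2, -0.6, -0.4]
finger_gap: 0.755
```

Emit:
send_rows:
  rows:
    - [0, 0, 0, 0, 0, 0, 66]
    - [0, 0, 0, 0, 0, 0, 66]
    - [0, 0, 0, 0, 0, 0, 66]
    - [0, 0, 0, 0, 0, 0, 66]
    - [0, 0, 0, 0, 0, 0, 66]

```text
clock: 13.4
eef_pos: [0.6692, 0.1066, 0.129]
eef_rot: [-2.784, 0.232, -0.045]
wrist_force: [-0.4, 0.3, -0.4]
finger_gap: 0.757
```

Run:
```python
from h import *
c=vision.camera("wrist"); cv2.imwrite("pics/w12.png",c["color"][:,:,::-1])
a=cv2.imread("pics/w11.png");b=cv2.imread("pics/w12.png");print(cv2.absdiff(a,b)[185:240,200:320].mean())
o,x,r=tcp();print((x-MID)@US,(x-MID)@NR,(x-MID)@RX)
```

```text
5.4762121212121215
0.10886504732712202 0.008228233307344008 0.0007022361925392109
```

View pics/w12.png

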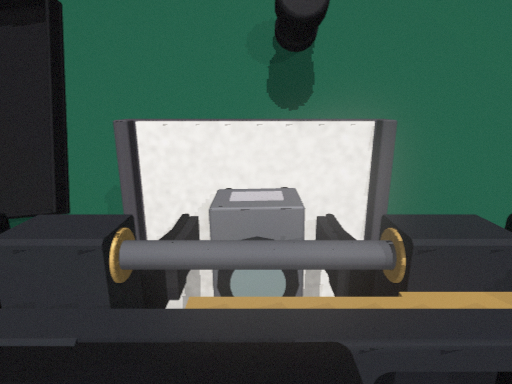

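Housing B (disc at (258,280)) has not moved for over 1 s, so it is grippy. I'll regrip it and take it to the tray.

Emit:
send_rows:
  rows:
    - [0, 0, 0, 0, 0, 0, 36]
    - [0, 0, 0, 0, 0, 0, 36]
    - [0, 0, 0, 0, 0, 0, 36]
    - [0, 0, 0, 0, 0, 0, 36]
    - [0, 0, 0, 0, 0, 0, 36]

```text
clock: 13.87
eef_pos: [0.6693, 0.1066, 0.1289]
eef_rot: [-2.784, 0.233, -0.045]
wrist_force: [0.9, -0.1, 0.2]
finger_gap: 0.505
```

Emit:
send_rows:
  rows:
    - [0, 0, -20, 0, 0, 0, 36]
    - [0, 0, -50, 0, 0, 0, 36]
    - [0, 0, -80, 0, 0, 0, 36]
    - [0, 0, -80, 0, 0, 0, 36]

```text
clock: 14.2
eef_pos: [0.6673, 0.076, 0.2101]
eef_rot: [-2.784, 0.236, -0.058]
wrist_force: [0.5, -2.0, -0.7]
finger_gap: 0.499
```

Run:
```python
from h import *
go([.4314,.259,.18],down(-4.4)); print(telemetry.get_obs()["joints"].round(2))
```

```text
shift mm [-264.0, -122.4, 73.4] turn deg [-20.0, -1.6, -5.2]
[-0.49  0.38  0.68  1.54 -0.6   1.33  0.13]
```

Emit:
send_rows:
  rows:
    - [-264, -122, 50, -20, -1.6, -5.2, 36]
    - [-264, -122, 50, -20, -1.6, -5.2, 36]
    - [-264, -122, 50, -20, -1.6, -5.2, 36]
    - [-264, -122, 50, -20, -1.6, -5.2, 36]
    - [-264, -122, 50, -20, -1.6, -5.2, 36]

```text
clock: 14.62
eef_pos: [0.4933, 0.2062, 0.1987]
eef_rot: [3.139, -0.106, -0.016]
wrist_force: [-0.3, 0.4, -2.5]
finger_gap: 0.5
```

Run:
```python
from h import *
go([.4314,.259,.12],down(-4.4)); print(telemetry.get_obs()["joints"].round(2))
```

```text
shift mm [-64.6, -48.6, 79.3] turn deg [0.1, 0.6, 0.5]
[-1.03  0.1   0.63  1.78 -0.07  1.29 -0.45]
```

Emit:
send_rows:
  rows:
    - [-32, -24, 20, 0, 0.6, 0.5, 36]
    - [-65, -49, 40, 0, 0.6, 0.5, 36]
    - [-65, -49, 79, 0, 0.6, 0.5, 36]
    - [-65, -49, 110, 0, 0.6, 0.5, 36]
    - [-65, -49, 110, 0, 0.6, 0.5, 36]

```text
clock: 15.03
eef_pos: [0.4278, 0.2539, 0.084]
eef_rot: [3.131, -0.124, -0.013]
wrist_force: [-1.7, -1.0, -3.7]
finger_gap: 0.503
```

Run:
```python
from h import *
go([.4314,.259,.018],down(-4.4)); print(telemetry.get_obs()["joints"].round(2))
c=vision.camera("top")["color"][190:270,130:260]; cv2.imwrite("pics/t13.png",cv2.resize(c,None,fx=5,fy=5,interpolation=2)[:,:,::-1])
c=vision.camera("wrist"); cv2.imwrite("pics/w13.png",c["color"][:,:,::-1])
```

```text
shift mm [3.7, -5.9, 65.9] turn deg [0.5, 0.5, -0.1]
[-1.11  0.13  0.56  1.99 -0.08  1.05 -0.6 ]
```

View pics/w13.png

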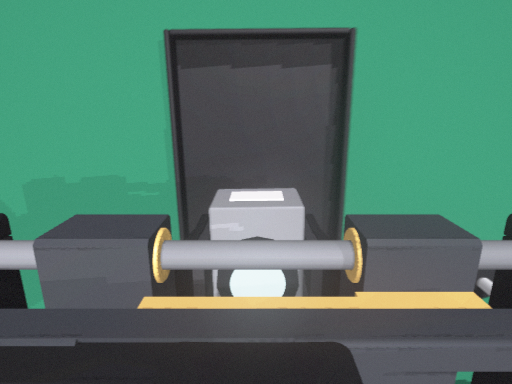

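View pics/t13.png

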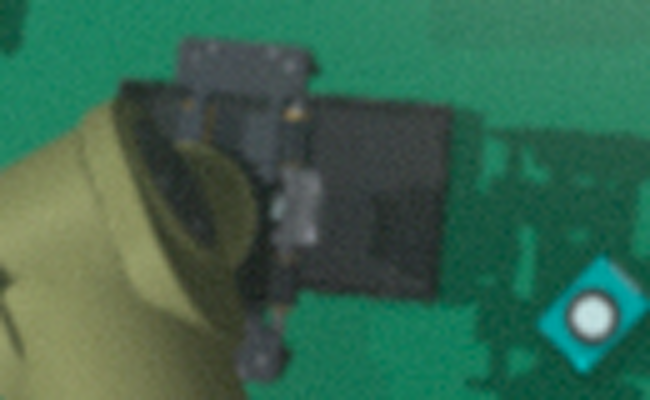

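The wrist view shows housing B centred between the tray walls (x about 180 to 345, block at 258). Lowering.

Emit:
send_rows:
  rows:
    - [4, -6, 20, 0.5, 0.5, 0, 36]
    - [4, -6, 40, 0.5, 0.5, 0, 36]
    - [4, -6, 60, 0.5, 0.5, 0, 36]
    - [4, -6, 66, 0.5, 0.5, 0, 36]
    - [4, -6, 66, 0.5, 0.5, 0, 36]

```text
clock: 15.55
eef_pos: [0.4392, 0.2613, 0.0249]
eef_rot: [-3.131, 0.131, -0.016]
wrist_force: [-0.6, -0.6, -2.6]
finger_gap: 0.504
```

Emit:
send_rows:
  rows:
    - [0, 0, 1, 0, 0, 0, 36]
    - [0, 0, 2, 0, 0, 0, 36]

```text
clock: 15.72
eef_pos: [0.4403, 0.2626, 0.0245]
eef_rot: [-3.128, 0.129, -0.021]
wrist_force: [0.5, 0.6, -1.5]
finger_gap: 0.503
```

Run:
```python
from h import *
go([.4314,.259,.012],down(-4.4))
```

```text
shift mm [-8.7, 4.5, 12.3] turn deg [-0.7, -0.7, -0.3]
```

Emit:
send_rows:
  rows:
    - [-7, 3, 3, -0.7, -0.7, 0, 36]
    - [-7, 3, 6, -0.7, -0.7, 0, 36]
    - [-7, 3, 9, -0.7, -0.7, 0, 36]
    - [-7, 3, 9, -0.7, -0.7, 0, 36]

```text
clock: 16.05
eef_pos: [0.431, 0.2594, 0.013]
eef_rot: [3.135, -0.128, -0.004]
wrist_force: [-0.1, 0.0, -2.9]
finger_gap: 0.505
```

Run:
```python
from h import *
go([.4314,.259,.012],down(-4.4))
c=vision.camera("wrist"); cv2.imwrite("pics/w14.png",c["color"][:,:,::-1])
```

```text
shift mm [0.4, 0.3, 1.0] turn deg [0.2, 0.2, -0.3]
```

View pics/w14.png

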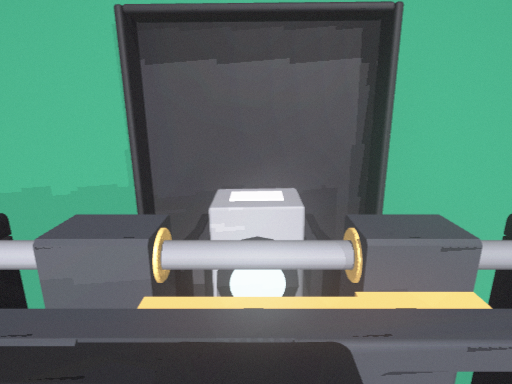

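The wrist view shows housing B centred in the tray. I'll ease it down to contact.

Emit:
send_rows:
  rows:
    - [0, 0, 1, 0, 0, 0, 36]
    - [0, 0, 2, 0, 0, 0, 36]

```text
clock: 16.27
eef_pos: [0.4316, 0.2595, 0.0125]
eef_rot: [3.136, -0.129, -0.004]
wrist_force: [-5.2, -3.6, 16.1]
finger_gap: 0.503
```

Emit:
send_rows:
  rows:
    - [0, 0, 1, 0, 0, 0, 36]
    - [0, 0, 1, 0, 0, 0, 36]

```text
clock: 16.43
eef_pos: [0.4316, 0.2596, 0.0124]
eef_rot: [3.136, -0.129, -0.005]
wrist_force: [-7.0, -3.8, 15.9]
finger_gap: 0.507
```

Emit:
send_rows:
  rows:
    - [0, 0, -1, 0, 0, 0, 62]
    - [0, 0, -1, 0, 0, 0, 62]
    - [0, 0, -1, 0, 0, 0, 62]
    - [0, 0, -1, 0, 0, 0, 62]
    - [0, 0, -1, 0, 0, 0, 62]

```text
clock: 16.85
eef_pos: [0.4315, 0.2594, 0.0113]
eef_rot: [3.135, -0.129, -0.003]
wrist_force: [0.5, -0.5, 1.7]
finger_gap: 0.704
```

Emit:
send_rows:
  rows:
    - [0, 0, -20, 0, 0, 0, 62]
    - [0, 0, -50, 0, 0, 0, 62]
    - [0, 0, -90, 0, 0, 0, 62]
    - [0, 0, -130, 0, 0, 0, 62]
    - [0, 0, -170, 0, 0, 0, 62]

```text
clock: 17.27
eef_pos: [0.4315, 0.2595, 0.183]
eef_rot: [3.135, -0.129, -0.004]
wrist_force: [1.1, 1.2, 0.3]
finger_gap: 0.708
```

Run:
```python
from h import *
c=vision.camera("wrist"); cv2.imwrite("pics/w15.png",c["color"][:,:,::-1])
c=vision.camera("scene"); cv2.imwrite("pics/s15.png",cv2.resize(c["color"][130:290,100:400],None,fx=2.6,fy=2.6,interpolation=2)[:,:,::-1])
go([.50,.02,.2],down(-50.4));go([.438,-.3515,.15],down(-50.4));print(telemetry.get_obs()["joints"].round(2))
```

```text
shift mm [84.2, 236.2, -12.8] turn deg [-0.5, -0.2, 45.7]
shift mm [52.6, 611.9, 34.8] turn deg [-0.5, -0.2, 45.7]
[-1.15  0.02  0.57  1.87 -0.01  1.24 -0.66]
```

View pics/w15.png

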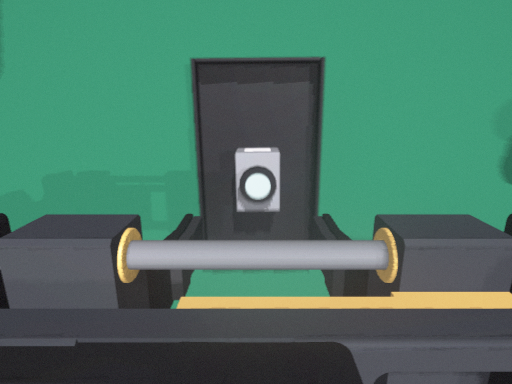

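View pics/s15.png

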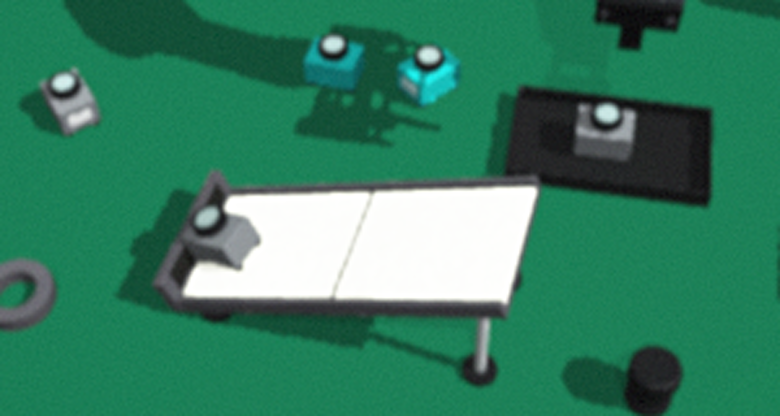

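Housing B stands upright in the tray (disc at (258,185)). A is at the foot of the plate. Next is housing C.

Emit:
send_rows:
  rows:
    - [84, 236, -13, 0, 0, 45.7, 66]
    - [84, 236, -13, 0, 0, 45.7, 66]
    - [84, 236, -13, 0, 0, 45.7, 66]
    - [84, 236, -13, 0, 0, 45.7, 66]
    - [84, 236, -13, 0, 0, 45.7, 66]

```text
clock: 17.78
eef_pos: [0.4853, 0.0571, 0.1925]
eef_rot: [2.941, -1.095, -0.002]
wrist_force: [0.9, 0.6, -0.5]
finger_gap: 0.756
```

Run:
```python
from h import *
go([.438,-.3515,.14],down(-50.4));print(telemetry.get_obs()["joints"].round(2))
```

```text
shift mm [231.4, 339.9, 53.7] turn deg [0.2, -0.0, 9.6]
[-0.94 -0.03  0.76  1.9   0.03  1.27 -0.9 ]
```

Emit:
send_rows:
  rows:
    - [231, 340, 30, 0, 0, 9.6, 66]
    - [231, 340, 30, 0, 0, 9.6, 66]
    - [231, 340, 30, 0, 0, 9.6, 66]
    - [231, 340, 30, 0, 0, 9.6, 66]
    - [231, 340, 30, 0, 0, 9.6, 66]

```text
clock: 18.2
eef_pos: [0.4617, -0.1495, 0.1779]
eef_rot: [2.843, -1.329, -0.001]
wrist_force: [2.1, 0.1, 0.5]
finger_gap: 0.762
```

Emit:
send_rows:
  rows:
    - [120, 170, 20, 0, 0, 0, 66]
    - [120, 170, 20, 0, 0, 0, 66]
    - [120, 170, 20, 0, 0, 0, 66]

```text
clock: 18.45
eef_pos: [0.4296, -0.2696, 0.1666]
eef_rot: [2.844, -1.329, 0.0]
wrist_force: [1.2, 0.5, -0.2]
finger_gap: 0.758
```

Run:
```python
from h import *
go([.438,-.3515,.14],down(-50.4));print(telemetry.get_obs()["joints"].round(2))
```

```text
shift mm [68.2, 46.1, 26.8] turn deg [0.1, -0.1, 0.3]
[-0.6   0.07  1.16  1.91 -0.07  1.21 -0.29]
```

Emit:
send_rows:
  rows:
    - [34, 23, 0, 0, 0, 0, 66]
    - [34, 23, 0, 0, 0, 0, 66]

```text
clock: 18.62
eef_pos: [0.4302, -0.319, 0.1648]
eef_rot: [2.821, -1.34, -0.006]
wrist_force: [-0.7, 0.2, 0.0]
finger_gap: 0.76
```

Run:
```python
from h import *
go([.438,-.3515,.14],down(-50.4));print(telemetry.get_obs()["joints"].round(3))
c=vision.camera("wrist"); cv2.imwrite("pics/w16.png",c["color"][:,:,::-1]);print(proj(c,[[.438,-.3515,.054]]))
```

```text
shift mm [30.0, 14.0, 25.2] turn deg [1.0, -0.3, -0.4]
[-0.472  0.215  1.18   1.843 -0.192  1.22  -0.121]
[[289.72007033 196.98051265]]
```

View pics/w16.png

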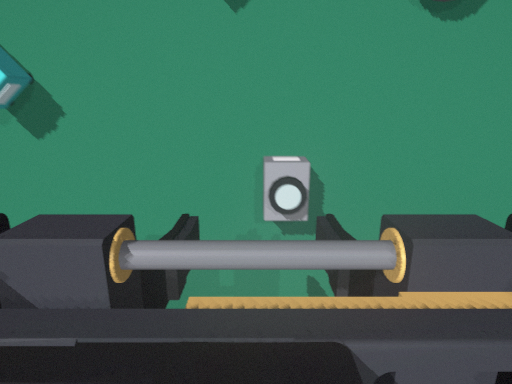

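The wrist view shows housing C's disc at (288,197), against a predicted (290,197), and its edges are aligned. Joint 3 is at 1.18, near its 1.24 limit, so I'll go in small steps.

Emit:
send_rows:
  rows:
    - [15, 7, 12, 0, 0, 0, 66]
    - [30, 14, 25, 0, 0, 0, 66]
    - [30, 14, 50, 0, 0, 0, 66]
    - [30, 14, 70, 0, 0, 0, 66]
    - [30, 14, 70, 0, 0, 0, 66]

```text
clock: 19.08
eef_pos: [0.4413, -0.3376, 0.0934]
eef_rot: [2.845, -1.327, -0.012]
wrist_force: [-0.8, 1.1, 0.1]
finger_gap: 0.759
```

Run:
```python
from h import *
go([.438,-.3515,.007],down(-50.4));print(telemetry.get_obs()["joints"].round(3))
c=vision.camera("wrist"); cv2.imwrite("pics/w17.png",c["color"][:,:,::-1]);print(proj(c,[[.438,-.3515,.054]]))
```

```text
shift mm [9.0, 11.0, 86.4] turn deg [0.3, 0.3, 0.4]
[-0.296  0.382  1.076  1.865 -0.367  1.122  0.042]
[[270.644221   224.85018038]]
```

View pics/w17.png

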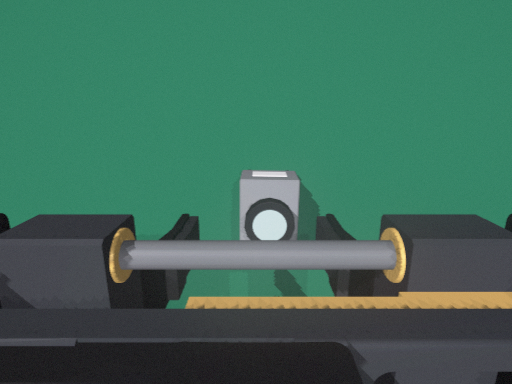

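Aligned, with 9 to 11 mm of sideways correction left. I'll make that first, then descend.

Emit:
send_rows:
  rows:
    - [9, 11, 0, 0, 0, 0, 66]
    - [9, 11, 10, 0, 0, 0, 66]
    - [9, 11, 30, 0, 0, 0, 66]

```text
clock: 19.38
eef_pos: [0.4427, -0.3564, 0.07]
eef_rot: [2.843, -1.329, 0.01]
wrist_force: [-0.1, -1.1, 0.5]
finger_gap: 0.759
```

Run:
```python
from h import *
go([.438,-.3515,.007],down(-50.4));print(telemetry.get_obs()["joints"].round(3))
```

```text
shift mm [-7.2, 0.4, 62.9] turn deg [0.0, -0.4, 0.3]
[-0.228  0.432  1.041  1.866 -0.421  1.078  0.102]
```

Emit:
send_rows:
  rows:
    - [-4, 0, 10, 0, 0, 0, 66]
    - [-4, 0, 10, 0, 0, 0, 66]
    - [-4, 0, 10, 0, 0, 0, 66]

```text
clock: 19.63
eef_pos: [0.4375, -0.351, 0.0571]
eef_rot: [2.843, -1.328, -0.002]
wrist_force: [0.1, 0.5, 0.1]
finger_gap: 0.759
```

Run:
```python
from h import *
go([.438,-.3515,.007],down(-50.4));print(telemetry.get_obs()["joints"].round(3))
```

```text
shift mm [0.7, -0.2, 50.1] turn deg [0.2, -0.0, 0.3]
[-0.227  0.439  1.033  1.888 -0.428  1.059  0.107]
```

Emit:
send_rows:
  rows:
    - [0, 0, 20, 0, 0, 0, 66]
    - [0, 0, 40, 0, 0, 0, 66]
    - [0, 0, 50, 0, 0, 0, 66]
    - [0, 0, 50, 0, 0, 0, 66]
    - [0, 0, 50, 0, 0, 0, 66]

```text
clock: 20.05
eef_pos: [0.4376, -0.3523, 0.0076]
eef_rot: [2.842, -1.329, -0.001]
wrist_force: [-0.4, 0.2, 0.8]
finger_gap: 0.76
```

Run:
```python
from h import *
go([.438,-.3515,.007],down(-50.4))
```

```text
shift mm [-0.4, -0.8, 0.6] turn deg [0.2, -0.1, 0.3]
```

Emit:
send_rows:
  rows:
    - [0, 0, 0, 0, 0, 0, 36]
    - [0, 0, 0, 0, 0, 0, 36]
    - [0, 0, 0, 0, 0, 0, 36]
    - [0, 0, 0, 0, 0, 0, 36]
    - [0, 0, 0, 0, 0, 0, 36]

```text
clock: 20.47
eef_pos: [0.4378, -0.3523, 0.0076]
eef_rot: [2.843, -1.329, -0.0]
wrist_force: [0.3, 0.6, 1.5]
finger_gap: 0.5
```

Emit:
send_rows:
  rows:
    - [0, 0, -40, 0, 0, 0, 36]
    - [0, 0, -80, 0, 0, 0, 36]
    - [0, 0, -120, 0, 0, 0, 36]
    - [0, 0, -160, 0, 0, 0, 36]
    - [0, 0, -210, 0, 0, 0, 36]

```text
clock: 20.88
eef_pos: [0.437, -0.3511, 0.2099]
eef_rot: [2.842, -1.33, -0.004]
wrist_force: [1.9, -0.1, -2.4]
finger_gap: 0.505
```

Run:
```python
from h import *
go(ramppos(.11,.09),rampR(1)); print(telemetry.get_obs()["joints"].round(2))
```

```text
shift mm [-185.4, -450.9, 1.8] turn deg [19.4, -7.1, -40.8]
[-0.37  0.25  1.16  1.73 -0.23  1.32 -0.04]
```

Emit:
send_rows:
  rows:
    - [-185, -451, -10, 19.4, -7.1, -40.8, 36]
    - [-185, -451, -10, 19.4, -7.1, -40.8, 36]
    - [-185, -451, -10, 19.4, -7.1, -40.8, 36]
    - [-185, -451, -10, 19.4, -7.1, -40.8, 36]
    - [-185, -451, -10, 19.4, -7.1, -40.8, 36]

```text
clock: 21.3
eef_pos: [0.5353, -0.1656, 0.2126]
eef_rot: [-2.83, 0.44, -0.033]
wrist_force: [0.2, -0.2, -2.6]
finger_gap: 0.501
```

Run:
```python
from h import *
go(ramppos(.11,.07),rampR(1)); print(telemetry.get_obs()["joints"].round(2))
```

```text
shift mm [48.6, -262.6, 100.0] turn deg [4.0, -1.6, -8.4]
[-0.38  0.25  0.94  1.7  -0.47  1.41  0.36]
```

Emit:
send_rows:
  rows:
    - [49, -263, 20, 4, -1.6, -8.4, 36]
    - [49, -263, 40, 4, -1.6, -8.4, 36]
    - [49, -263, 60, 4, -1.6, -8.4, 36]
    - [49, -263, 80, 4, -1.6, -8.4, 36]
    - [49, -263, 100, 4, -1.6, -8.4, 36]

```text
clock: 21.72
eef_pos: [0.6327, 0.0157, 0.2091]
eef_rot: [-2.787, 0.228, -0.04]
wrist_force: [1.5, -0.4, -2.2]
finger_gap: 0.501
```

Run:
```python
from h import *
go(ramppos(.11,.05),rampR(1)); o,x,r=tcp();print((x-MID)@US,(x-MID)@NR,(x-MID)@RX)
```

```text
shift mm [20.7, -63.8, 66.0] turn deg [0.2, -0.1, -0.3]
0.0465081604804802 0.11615845635125983 -0.021213574896657046
```

Emit:
send_rows:
  rows:
    - [10, -32, 20, 0, 0, 0, 36]
    - [21, -64, 40, 0, 0, 0, 36]
    - [21, -64, 66, 0, 0, 0, 36]
    - [21, -64, 80, 0, 0, 0, 36]
    - [21, -64, 90, 0, 0, 0, 36]

```text
clock: 22.13
eef_pos: [0.665, 0.1012, 0.1422]
eef_rot: [-2.789, 0.227, -0.03]
wrist_force: [0.3, 0.2, -1.9]
finger_gap: 0.501
```

Emit:
send_rows:
  rows:
    - [0, 0, 0, 0, 0, 0, 36]
    - [0, 0, 0, 0, 0, 0, 36]

```text
clock: 22.3
eef_pos: [0.6663, 0.0986, 0.1451]
eef_rot: [-2.788, 0.231, -0.036]
wrist_force: [-0.0, -1.0, -2.4]
finger_gap: 0.498
```

Run:
```python
from h import *
go(ramppos(.11,.008),rampR(1)); o,x,r=tcp();print((x-MID)@US,(x-MID)@NR,(x-MID)@RX)
c=vision.camera("wrist"); cv2.imwrite("pics/w18.png",c["color"][:,:,::-1])
```

```text
shift mm [0.9, -3.7, 18.2] turn deg [0.2, 0.0, -0.5]
0.1064121204142134 0.02624132183625481 -0.0009692954047361861
```

View pics/w18.png

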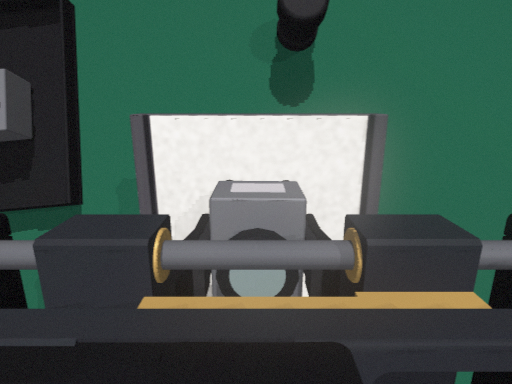

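Housing C is centred between the lips. Lowering; I expect contact at about 7.5 mm.

Emit:
send_rows:
  rows:
    - [0, -3, 6, 0, 0, 0, 36]
    - [0, -3, 12, 0, 0, 0, 36]
    - [0, -3, 15, 0, 0, 0, 36]
    - [0, -3, 15, 0, 0, 0, 36]

```text
clock: 22.68
eef_pos: [0.6673, 0.1088, 0.1313]
eef_rot: [-2.787, 0.227, -0.034]
wrist_force: [-0.2, 0.1, -2.2]
finger_gap: 0.502
```

Run:
```python
from h import *
o,x,r=tcp();print((x-MID)@US,(x-MID)@NR,(x-MID)@RX)
```

```text
0.1113599775264667 0.009808404222835958 -0.0016106232349506193
```

Emit:
send_rows:
  rows:
    - [1, 0, 1, 0, 0, 0, 36]
    - [1, 0, 2, 0, 0, 0, 36]
    - [1, 0, 2, 0, 0, 0, 36]

```text
clock: 22.93
eef_pos: [0.6689, 0.1088, 0.1301]
eef_rot: [-2.787, 0.228, -0.036]
wrist_force: [-0.4, 0.3, -2.2]
finger_gap: 0.501
```

Emit:
send_rows:
  rows:
    - [0, 0, 1, 0, 0, 0, 36]
    - [0, 0, 1, 0, 0, 0, 36]

```text
clock: 23.1
eef_pos: [0.6689, 0.1091, 0.1292]
eef_rot: [-2.787, 0.228, -0.036]
wrist_force: [0.2, 0.7, -3.3]
finger_gap: 0.504
```

Emit:
send_rows:
  rows:
    - [0, 0, 1, 0, 0, 0, 36]
    - [0, 0, 1, 0, 0, 0, 36]

```text
clock: 23.27
eef_pos: [0.6694, 0.1091, 0.1289]
eef_rot: [-2.787, 0.228, -0.038]
wrist_force: [-0.3, -1.7, 1.3]
finger_gap: 0.497
```

Emit:
send_rows:
  rows:
    - [0, 0, 1, 0, 0, 0, 36]
    - [0, 0, 1, 0, 0, 0, 36]

```text
clock: 23.43
eef_pos: [0.6699, 0.109, 0.1289]
eef_rot: [-2.787, 0.228, -0.04]
wrist_force: [-0.8, -2.7, 5.4]
finger_gap: 0.498
```

Contact. Releasing C.

Emit:
send_rows:
  rows:
    - [0, 0, 0, 0, 0, 0, 66]
    - [0, 0, 0, 0, 0, 0, 66]
    - [0, 0, 0, 0, 0, 0, 66]
    - [0, 0, 0, 0, 0, 0, 66]
    - [0, 0, 0, 0, 0, 0, 66]

```text
clock: 23.85
eef_pos: [0.6689, 0.1102, 0.1271]
eef_rot: [-2.787, 0.227, -0.036]
wrist_force: [-0.2, -0.1, 0.1]
finger_gap: 0.734
```

Emit:
send_rows:
  rows:
    - [0, 0, 0, 0, 0, 0, 66]
    - [0, 0, 0, 0, 0, 0, 66]
    - [0, 0, 0, 0, 0, 0, 66]
    - [0, 0, 0, 0, 0, 0, 66]
    - [0, 0, 0, 0, 0, 0, 66]

```text
clock: 24.27
eef_pos: [0.6691, 0.1098, 0.1274]
eef_rot: [-2.787, 0.228, -0.036]
wrist_force: [-0.9, 0.2, 0.5]
finger_gap: 0.755
```

Run:
```python
from h import *
c=vision.camera("wrist"); cv2.imwrite("pics/w19.png",c["color"][:,:,::-1])
c=vision.camera("scene"); cv2.imwrite("pics/s19.png",cv2.resize(c["color"][130:290,100:400],None,fx=2.6,fy=2.6,interpolation=2)[:,:,::-1])
```

```text
(no output)
```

View pics/w19.png

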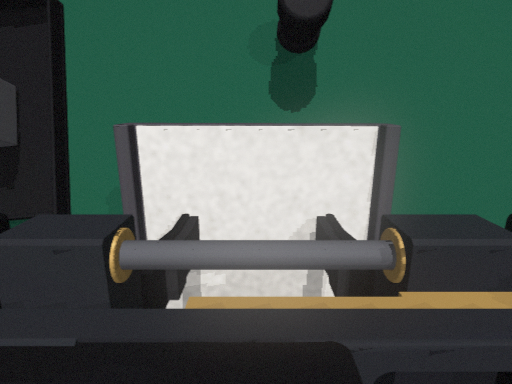

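View pics/s19.png

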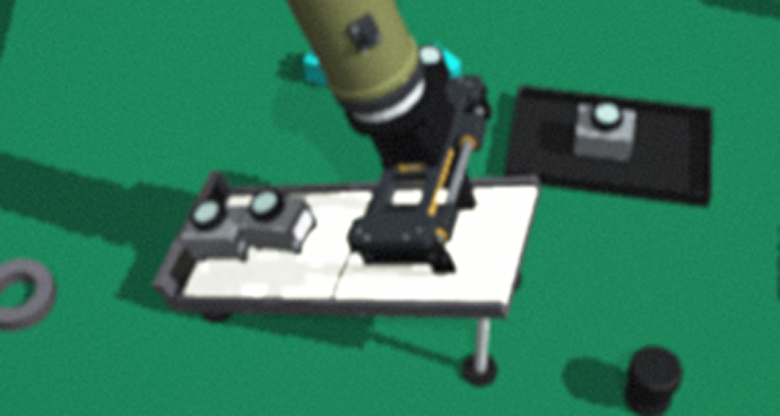

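C slid too and is now behind or beside A in the lower half. Backing off and checking that everything is at rest.

Emit:
send_rows:
  rows:
    - [0, 0, -30, 0, 0, 0, 66]
    - [0, 0, -70, 0, 0, 0, 66]
    - [0, 0, -110, 0, 0, 0, 66]
    - [0, 0, -150, 0, 0, 0, 66]
    - [0, 0, -150, 0, 0, 0, 66]

```text
clock: 24.78
eef_pos: [0.6645, 0.0546, 0.2778]
eef_rot: [-2.786, 0.232, -0.056]
wrist_force: [1.2, -1.9, 0.9]
finger_gap: 0.756
```

Emit:
send_rows:
  rows:
    - [-200, 0, -30, 0, 0, 0, 66]
    - [-200, 0, -30, 0, 0, 0, 66]
    - [-200, 0, -30, 0, 0, 0, 66]
    - [-200, 0, -30, 0, 0, 0, 66]
    - [-200, 0, -30, 0, 0, 0, 66]

```text
clock: 25.2
eef_pos: [0.46, 0.0819, 0.2969]
eef_rot: [-2.787, 0.227, -0.036]
wrist_force: [0.4, -0.1, 0.4]
finger_gap: 0.761
```

Emit:
send_rows:
  rows:
    - [0, 0, 0, 0, 0, 0, 66]
    - [0, 0, 0, 0, 0, 0, 66]
    - [0, 0, 0, 0, 0, 0, 66]
    - [0, 0, 0, 0, 0, 0, 66]
    - [0, 0, 0, 0, 0, 0, 66]

```text
clock: 25.62
eef_pos: [0.4631, 0.0815, 0.2963]
eef_rot: [-2.789, 0.23, -0.035]
wrist_force: [0.3, 0.7, 0.2]
finger_gap: 0.757
```

Run:
```python
from h import *
def discs(im): 
    m=(im.astype(int).min(2)>165).astype(np.uint8);n,l,s,c=cv2.connectedComponentsWithStats(m);return [c[i].round(1).tolist() for i in range(1,n) if 10<s[i,4]<60 and 90<c[i][0]<390 and 140<c[i][1]<270]
c=vision.camera("scene");t=vision.camera("top")
print(discs(c["color"]),discs(t["color"]))
cv2.imwrite("pics/s20.png",cv2.resize(c["color"][130:290,100:400],None,fx=2.6,fy=2.6,interpolation=2)[:,:,::-1])
cv2.imwrite("pics/t20.png",cv2.resize(t["color"][110:270,120:400],None,fx=2.8,fy=2.8,interpolation=2)[:,:,::-1])
for _ in range(10): vision.camera("top")
print(discs(vision.camera("scene")["color"]))
```

```text
[[227.7, 146.5], [264.8, 150.6], [333.0, 173.0], [191.6, 207.0], [201.2, 207.3], [178.9, 210.9]] [[185.1, 228.3]]
[[227.8, 146.5], [264.8, 150.7], [333.0, 173.0], [191.6, 207.0], [201.1, 207.3], [178.5, 211.3]]
```

View pics/s20.png

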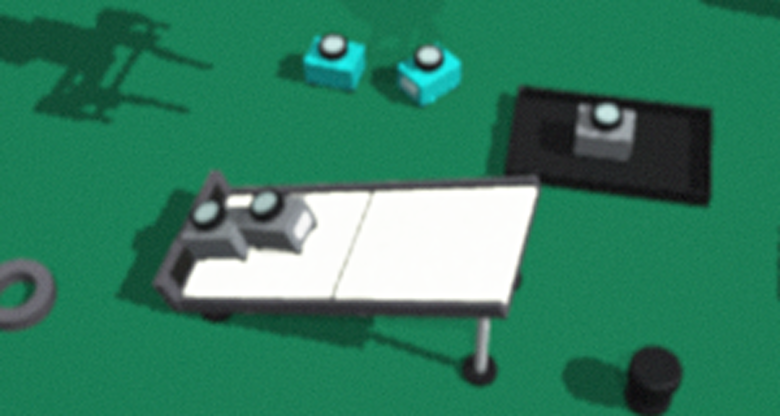

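View pics/t20.png

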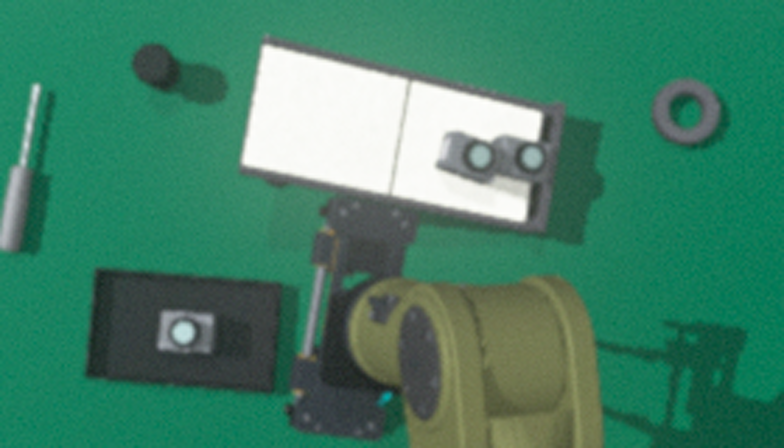

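Both slid housings rest upright in the lower half: A at the bar, crop (530,157), and C behind it, crop (480,155). B stands in the tray at (185,332). The bystanders haven't moved, and two pictures 0.5 s apart agree. Handing in.

Run:
```python
from plant import job, telemetry
print(job.job_done(), telemetry.get_obs()["clock"])
```

```text
the job is handed in; nothing more can be done
the job is handed in; nothing more can be done
```

I tested all three housings one at a time on the upper half of the plate: two have slippery feet and one has grippy feet. The job is handed in. The last move ended at 25.6 s of the 70 s allowed, and no verdict was reported.

| Housing (starting position) | Test result | Where it is now |
|---|---|---|
| Nearest the tray | Slid | Upright against the stop bar |
| Middle | Stayed put for more than 1 s | Upright in the middle of the tray |
| Furthest from the tray | Slid | Upright in the lower half, just behind the first |

**Last checks:** scene pictures about 0.5 s apart agreed to within half a pixel, so everything was at rest. The gripper was open and clear of everything. The lens, ring light, screwdriver and turquoise look-alikes looked unmoved.

**What didn't go perfectly:**
- My automatic disc search missed the two slid housings in the top view, so I judged their final positions by eye.
- Setting the middle housing into the tray briefly pressed with about 16 N.
- Joint 3 reached 1.18 of its 1.24 rad limit on the way to the last housing.

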